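# Close up the sanding kit case

### The job

Put the sanding kit away: lay the hand sander flat in the wide empty bay of the plywood case, then set the loose lid squarely on the case so that it sits fully down, and last swing both steel catches over until they lie flat on the lid. A catch may be leaning over the opening: push it back out of the way first. Set the sander and the lid down rather than dropping them, and leave the bottle, can, jar and mallet where they stand.

Things in the scene. Friction and masses are not known exactly. Their poses are not given: they have to be found in the camera images.
- case: Open plywood case, fixed, 200 (x) x 160 (y) x 80 mm high, walls and floor 9; origin at centre of underside, z up. A divider along x (6 mm thick, at y = +24 mm, top 64 mm up) parts the wide empty bay (-y side, 182 x 92 mm) from a narrow one (+y side) holding two scrapers, all below 50 mm. At the middle of each short end a steel bracket (40 mm wide, 18 mm out) carries a hinged catch.
- bay (a point): Centre of the wide bay, on its floor (9 mm above the case's underside); axes as the case.
- sander_mid (a point): Hand sander, loose on the bench, 0.32 kg: flat pad and plate 150 (x) x 62 (y) x 18 mm, on it a wooden grip 96 mm long (x), 26 mm wide (y), rising to 58 mm above the underside. The point is at the centre, 29 mm above the underside; x along its length, z up. Alike either way round.
- lid_grip (a point): Loose plywood lid, 0.38 kg: board 200 (x) x 160 (y) x 12 mm; below it, resting on the bench, a panel 170 x 130 x 8 mm that enters the case mouth with 6 mm clearance each side; on top a grip bar 76 (x) x 22 (y) x 36 mm high. The point: in the bar at the lid's centre, 38 mm above the panel's underside; seated, 110 mm above the case's underside. z up. Alike either way round.
- hinge_near (a point): Hinge axis of the near catch, at case x = -118 mm, y = 0, 99 mm above the case's underside; its axis is parallel to the case's y; axes as the case.
- hinge_far (a point): Hinge axis of the far catch, at case x = +118 mm, y = 0, 99 mm above the case's underside; its axis is parallel to the case's y; axes as the case.
- catch_near (a joint): Angle of the near catch: steel bar 70 mm long from its hinge, 24 wide, 12 thick (hinge on its mid-plane). 0: level, pointing inward (case +x), its underside 1 mm above a seated lid; 1.57: upright; 1.85: leaning outward on its stop. Stiff hinge (0.07 N m), stays where left. Below about 1.55 it overhangs the mouth and the lid cannot pass.
- catch_far (a joint): Angle of the far catch, like the near one mirrored: at 0 it points inward (case -x); 1.57 upright; 1.85 leaning outward against its stop.
- bottle: Bystander: white plastic glue bottle, 64 mm diameter, 200 mm high; origin at its base.
- can: Bystander: metal can, 80 mm diameter, 110 mm high; origin at its base.
- jar: Bystander: glass jar, 72 mm diameter, 120 mm high; origin at its base.
- mallet: Bystander: wooden mallet lying flat, head 60 x 100 x 60 mm centred 80 mm along +x, handle 24 mm thick reaching 110 mm along -x; origin under the handle's inner part.
There are look-alikes about, which are no part of the job. What is shaped like the part that bears sander_mid but blue or purple is not meant.

How it is judged:
By the outcome, as a careful person would: the job done as asked, in the order asked, and still so for the second after the job is handed in, with the robot touching nothing.
It also fails if it takes over 72 s, if anything falls off the work surface, if the arm or the gripper's body presses on something with over 40 N, if the wrist force passes 120 N, or if a joint passes its speed limit or range.

### The arm

A 6-joint arm with a two-finger parallel gripper is mounted at the origin on the work surface. World frame = base frame: x ahead of the robot, y to its left, z up, the work surface at z = 0. Lengths are in m, angles in degrees, forces in N, time in s.
With the tool pointing down it reaches from about 0.275 to 1 m from the base axis. Payload 8.4 kg.
Tool frame: the origin (TCP) lies midway between the tips of the shut fingers; the grasp point (between the pads) lies arm.grip_depth behind it (arm.grip_depth is the distance from the TCP to the grasp point, in m); z points along the fingers, y is the line along which they close (so a half turn about z gives the same grasp; the last joint's range is limited). The gripper opens to 85 mm and grips with 20 to 120 N. Pads are 22 mm wide; open, the fingers measure 114 mm over their backs; the gripper's body (76 mm by 85 mm) begins 54 mm behind the grasp point. The pads swing forward as they close: fully open they stand 13 mm farther back than shut.
Start: joints at [70.222, 20.225, 93.587, -0, 66.188, -0.138], TCP at [0.21, 0.589, 0.202] pointing down, gripper open.
Joint ranges: [-150.9, 150.9], [-52.94, 120.26], [3.33, 152.33], [-74.26, 254.26], [0, 154.13], [-172.89, 172.89]. Speed limits (degrees/s): [127.2, 127.2, 159.86, 180, 180, 180].

### API

Orientations are given as a 3x3 rotation matrix whose columns are the frame's x, y, z axes.
In Python, from station import arm gives the robot as it stands. The module is installed in compiled form; this text tells all that it offers.
- The arm moves only by the tool arm_command, never from a script. Its argument "deltas" is a list of rows, each a list of 2 entries, a list of its own where there are three numbers: the shift along the tool's x, y, z in units of 30 mm (1.0 is 30 mm), then the turn, a rotation vector about the tool's x, y, z in units of 6 degrees (1.0 is 6 degrees). In form: [[[dx, dy, dz], [wx, wy, wz]], ...]. A call has 1 to 20 rows; each row is the pose to reach, as a shift and turn from the pose commanded when the call began, along the tool's axes at that moment; what a row does not reach only later rows make up. A row lasts 1/12 s, in which the tool goes at most 41.7 mm and 7.16 degrees, less where a joint would pass 70% of its speed; a pose out of reach is approached as far as the arm can. A call with a gripper value outside its range is refused whole. "fingers" is the closure, from -1 (fully open) to 1 (shut), so that 0 is half open, set as the call begins (left out, the last holds). The fingers move at their own pace and stop on an object; the grip force is fixed at half the most. Time passes only in rows, so rows that repeat a pose let the fingers close. It gives the time, the measured TCP pose, the force, the opening and the grip force at its end, in the units of the state.
- arm.get_obs(): the state, without advancing time (a new reading comes with each control period).
- arm.get_image(name): name is "scene" or "top" or "wrist"; returns a dict with "pixels" (480x640x3 uint8, blue, green, red), "fx", "fy", "cx", "cy" (pixels), "R" (3x3) and "t" (3): a world point X has camera coordinates R X + t; the wrist camera has in their place "T_tool_cam" (4x4, takes a point from camera to tool coordinates, whose origin is the TCP and whose axes are the flange's). Camera axes: x right, y down, z forward; pixel columns grow to the right and rows downward; lengths in m; the calibration is good to about 2 mm. The wrist camera is an equidistant fisheye: a pixel r from the principal point sees the ray r / f radians off the axis. A picture is of the moment at which its call begins: read the wrist's pose just before it. There is no depth.
- arm.hand_in(): hands the job in; it is judged then, once.
The state is a dict: "clock": time; "joints": joint angles; "dq": joint speeds; "joint_efforts": joint torques, N m; "tool_pos": TCP position; "orientation": TCP orientation; "contact_force": force on the tool from outside, world axes, zero at the start; "wrist_torque": the same for the moment, N m; "opening": finger opening in m; "gripper_force": force on a finger pad.
Only numpy, scipy, OpenCV 4.12 (cv2) and the standard library are available. Lean on these libraries where they do the work, as an engineer would, in place of code of your own. Each camera call takes 0.05 s, during which the arm holds its last target. There are 200 camera calls.

## Working session

There is one attempt and no reset: what is moved stays moved. The work goes in short steps, Python scripts to look and compute and a tool call to move; the robot and the scene stay as the last step left them, time stands still between calls to the robot, and variables do not carry over. Pictures are saved under pics/ and viewed, at most 10 in all, crops included, and the job is handed in when it is done.

Besides the shell and the picture viewer there is one more tool, called after "Request:" as name([rows], argument=value, ...), one row to a line, values as JSON. arm_command: Moves the arm, as the interface text tells. Its arguments: {"type":"object","properties":{"deltas":{"type":"array"},"fingers":{"type":"number"}},"required":["deltas"]}

```bash
mkdir -p pics; python3 - <<'E'
from station import arm
import cv2,numpy as np
print(arm.get_obs(), arm.grip_depth)
for n in ("scene","top","wrist"):
    d=arm.get_image(n); cv2.imwrite(f"pics/{n}0.png",d["pixels"])
    print(n,{k:np.round(v,4).tolist() for k,v in d.items() if k!="pixels"})
    np.savez(n+"0.npz",**d)
E
```

```text
{'clock': 0.0, 'joints': array([ 7.02218991e+01,  2.02635937e+01,  9.36292424e+01,  5.37954235e-04,
        6.61886732e+01, -1.37996860e-01]), 'dq': array([ 0.05006124, -0.14464249, -0.04490685,  0.08252174, -0.08011755,
       -0.03879906]), 'joint_efforts': array([ 1.95405759e-03, -6.05253553e+01, -3.42065227e+01,  1.85974814e-04,
        9.22585255e-03, -6.12338476e-05]), 'tool_pos': array([0.20989348, 0.58814383, 0.20104841]), 'orientation': array([[-9.41821144e-01,  3.36114106e-01, -4.89461770e-04],
       [ 3.36114462e-01,  9.41820197e-01, -1.33577909e-03],
       [ 1.20107876e-05, -1.42258017e-03, -9.99998988e-01]]), 'contact_force': array([-0.16019433, -0.13342358, -0.19759841]), 'wrist_torque': array([0.02876994, 0.01075096, 0.0298659 ]), 'gripper_force': 0.0, 'opening': 0.08560608597248998} 0.0187
scene {'fx': 574.0349, 'fy': 574.0349, 'cx': 318.6249, 'cy': 244.8618, 'R': [[-0.4883, 0.8727, 0.0054], [0.4534, 0.259, -0.8528], [-0.7456, -0.414, -0.5222]], 't': [0.2829, -0.1687, 1.8818]}
top {'fx': 580.1373, 'fy': 580.1373, 'cx': 310.1752, 'cy': 232.07, 'R': [[-0.0205, -0.9998, -0.0032], [-0.9852, 0.0207, -0.1703], [0.1703, -0.0003, -0.9854]], 't': [0.0281, 0.574, 1.3855]}
wrist {'fx': 371.6483, 'fy': 371.6483, 'cx': 321.3074, 'cy': 239.03, 'T_tool_cam': [[-0.0002, -0.9563, -0.2923, 0.0751], [1.0, -0.0004, 0.0006, -0.0005], [-0.0007, -0.2923, 0.9563, -0.1715], [0.0, 0.0, 0.0, 1.0]]}
```

View pics/scene0.png

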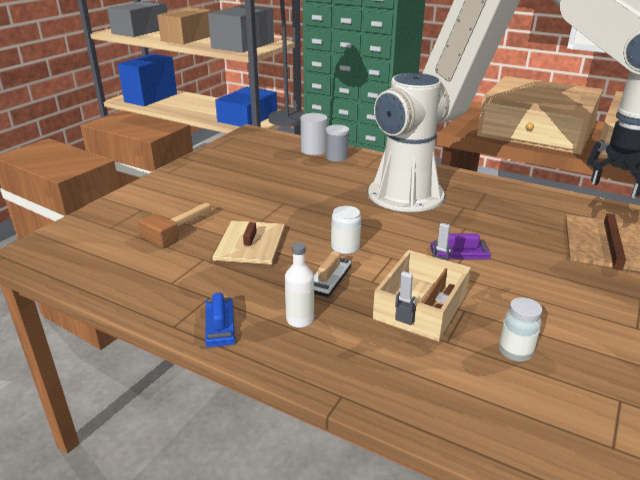

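View pics/top0.png

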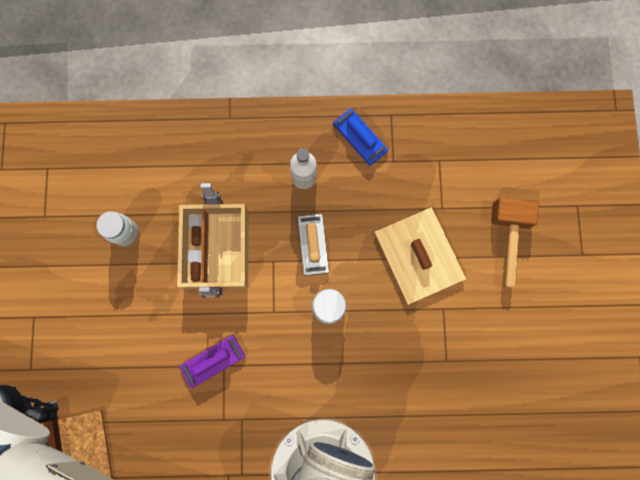

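Top view: case at about (212,246), sander at (314,245), lid at (420,256), bottle (303,170), can/jar at (329,306) and (117,228), mallet (515,240). Both catches stand near upright. I'll enlarge these for measurement.

```bash
python3 - <<'E'
import cv2,numpy as np
t=cv2.imread("pics/top0.png"); s=cv2.imread("pics/scene0.png")
def crop(im,x0,y0,w,h,k): 
    c=cv2.resize(im[y0:y0+h,x0:x0+w],None,fx=k,fy=k,interpolation=cv2.INTER_CUBIC)
    for i in range(x0-x0%10+10,x0+w,10): cv2.line(c,((i-x0)*k,0),((i-x0)*k,12 if i%50 else 25),(0,0,255),1)
    for i in range(y0-y0%10+10,y0+h,10): cv2.line(c,(0,(i-y0)*k),(12 if i%50 else 25,(i-y0)*k),(0,0,255),1)
    return c
a=np.hstack([crop(t,170,178,85,130,4),crop(t,365,198,110,130,4)])
cv2.imwrite("pics/c1.png",a)
b=np.hstack([crop(s,368,210,130,130,4),crop(t,285,198,60,130,4)])
cv2.imwrite("pics/c2.png",b)
E
```

```text
(no output)
```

View pics/c1.png

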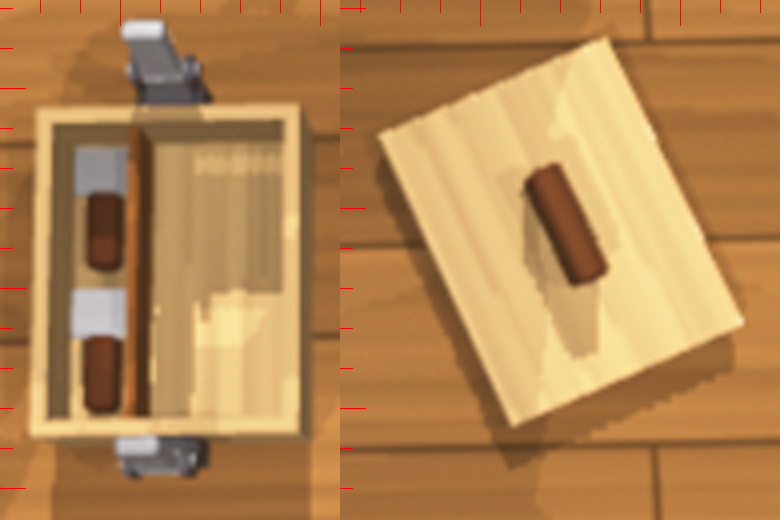

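View pics/c2.png

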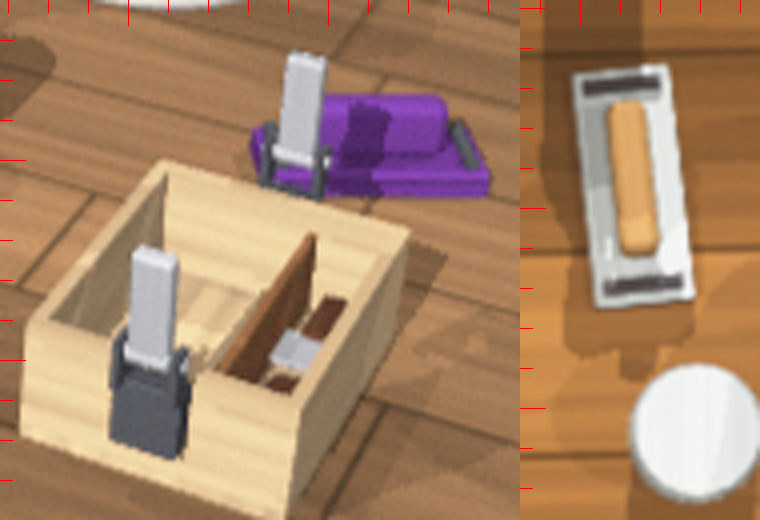

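```bash
cat > h.py <<'E'
import numpy as np
from scipy.optimize import least_squares
C={n:dict(np.load(n+"0.npz")) for n in ("top","scene")}
def proj(c,X):
    d=C[c]; p=np.atleast_2d(X)@d["R"].T+d["t"]
    return np.c_[d["fx"]*p[:,0]/p[:,2]+d["cx"],d["fy"]*p[:,1]/p[:,2]+d["cy"]]
def ray(c,uv,z):
    d=C[c]; o=-d["R"].T@d["t"]; v=d["R"].T@np.array([(uv[0]-d["cx"])/d["fx"],(uv[1]-d["cy"])/d["fy"],1]); return o+v*(z-o[2])/v[2]
def place(p,L):
    c,s=np.cos(p[2]),np.sin(p[2]); L=np.atleast_2d(L); return np.c_[p[0]+c*L[:,0]-s*L[:,1],p[1]+s*L[:,0]+c*L[:,1],L[:,2]]
def fit(x0,obs): # obs: list (cam,L,uv)
    f=lambda p:np.concatenate([(proj(c,place(p,L))-uv).ravel() for c,L,uv in obs])
    r=least_squares(f,x0); return r.x,np.sqrt(np.mean(r.fun**2)),r.fun
E
python3 - <<'E'
from h import *
rect=lambda a,b,z:np.array([[a,b,z],[a,-b,z],[-a,-b,z],[-a,b,z]])
R=rect(.1,.08,.08)
ot=("top",R,np.array([[179.5,205.5],[244.75,203.75],[245.25,286.75],[177.5,287.25]]))
os=("scene",R,np.array([[440.5,311.25],[375,290.5],[409.25,250],[470.5,268]]))
for o in ([ot],[os],[ot,os]):
    p,e,f=fit([.5,.15,0],o); print("case",p.round(4),np.degrees(p[2]).round(2),e.round(2))
pc=p
for n,tt,ts,sg in(("near",(204.5,289.25),(444.75,224),-1),("far",(206,185.5),(407,272.5),1)):
    for c,uv in (("top",tt),("scene",ts)):
        out=[]
        for a in np.arange(.9,1.9,.1):
            X=place(pc,[sg*(.118-.07*np.cos(a)),0,.099+.07*np.sin(a)]); out.append((round(a,1),(proj(c,X)[0]-uv).round(1).tolist()))
        print(n,c,out)
L=rect(.1,.08,.02)
uv=np.array([[375,231.25],[431.75,207.5],[466,278.75],[408.25,304.5]])
print("lid",[ (fit([.5,-.25,y],[("top",L,uv)])[:2]) for y in(.4,)])
print("bar ends",ray("top",(416.25,240),.056),ray("top",(427.5,268),.056))
S=rect(.075,.031,.018)
uv=np.array([[298.25,216.5],[322,214.25],[328,272.75],[304.25,274.5]])
print("sander",fit([.5,0,0.1],[("top",S,uv)])[:2],ray("top",(311.5,223.25),.058),ray("top",(315,261.25),.058))
print("bottle",ray("top",(303,156),.2),"can",ray("top",(329,305),.11),"jar",ray("top",(113,225),.12))
print(ray("scene",(301,247),.2),ray("scene",(346,215),.11),ray("scene",(525,307),.12))
E
```

```text
case [ 0.5418  0.2542 -0.002 ] -0.11 0.31
case [ 0.5452  0.2589 -0.0253] -1.45 0.93
case [ 0.5425  0.2563 -0.0117] -0.67 1.08
near top [(np.float64(0.9), [0.1, -16.5]), (np.float64(1.0), [-0.3, -14.2]), (np.float64(1.1), [-0.6, -11.6]), (np.float64(1.2), [-0.9, -8.9]), (np.float64(1.3), [-1.2, -6.0]), (np.float64(1.4), [-1.4, -3.0]), (np.float64(1.5), [-1.5, 0.1]), (np.float64(1.6), [-1.6, 3.2]), (np.float64(1.7), [-1.6, 6.4]), (np.float64(1.8), [-1.6, 9.5])]
near scene [(np.float64(0.9), [-6.8, 11.9]), (np.float64(1.0), [-5.8, 9.3]), (np.float64(1.1), [-4.8, 6.9]), (np.float64(1.2), [-3.7, 4.7]), (np.float64(1.3), [-2.6, 2.7]), (np.float64(1.4), [-1.6, 0.9]), (np.float64(1.5), [-0.5, -0.7]), (np.float64(1.6), [0.4, -2.0]), (np.float64(1.7), [1.4, -3.0]), (np.float64(1.8), [2.3, -3.7])]
far top [(np.float64(0.9), [0.0, 22.9]), (np.float64(1.0), [-0.2, 20.1]), (np.float64(1.1), [-0.4, 17.2]), (np.float64(1.2), [-0.6, 14.2]), (np.float64(1.3), [-0.7, 11.1]), (np.float64(1.4), [-0.8, 8.1]), (np.float64(1.5), [-0.8, 5.1]), (np.float64(1.6), [-0.7, 2.1]), (np.float64(1.7), [-0.6, -0.8]), 
[... 225 characters left out ...]
0, -4.7]), (np.float64(1.5), [0.8, -3.4]), (np.float64(1.6), [-0.5, -1.9]), (np.float64(1.7), [-1.8, -0.0]), (np.float64(1.8), [-3.1, 2.1])]
lid [(array([ 0.51533813, -0.25811332,  0.38597018]), np.float64(0.35405626926777056))]
bar ends [ 0.54811666 -0.24361059  0.056     ] [ 0.47861219 -0.26741056  0.056     ]
sander (array([0.54864304, 0.00949609, 0.077911  ]), np.float64(0.35229596731885077)) [0.59496785 0.01253183 0.058     ] [0.50059865 0.00596915 0.058     ]
bottle [0.72327182 0.02894419 0.2       ] can [ 0.39168516 -0.02382369  0.11      ] jar [0.58893747 0.48055229 0.12      ]
[0.73391837 0.04252568 0.2       ] [ 0.41098455 -0.01173526  0.11      ] [0.59672933 0.4912492  0.12      ]
```

Top crop: case rim corners at about (179,205), (245,204), (245,287), (177,287). The near catch leans slightly inward (about 1.48 rad) and the far catch outward (about 1.68). Next I'll write a helper that gives the deltas, then move over the case.

```bash
cat > mv.py <<'E'
import sys,numpy as np
from station import arm
from scipy.spatial.transform import Rotation as Ro
def delta(p,yaw):
    o=arm.get_obs(); R=o["orientation"]; y=np.radians(yaw); ty=np.array([np.cos(y),np.sin(y),0]); tz=np.array([0,0,-1.])
    D=np.c_[np.cross(ty,tz),ty,tz]
    return (R.T@(np.array(p)-o["tool_pos"])/.03).round(2).tolist(),(np.degrees(Ro.from_matrix(R.T@D).as_rotvec())/6).round(2).tolist()
if __name__=="__main__":
    v=[float(a) for a in sys.argv[1:]]; yaw=v[0]   # yaw then x y z triples
    for i in range(1,len(v),3): print(*delta(v[i:i+3],yaw))
E
python3 mv.py 90 .47 .2545 .25
```

```text
[-11.9, -7.57, -1.62] [-0.01, -0.0, -3.27]
```

Request:
arm_command([
  [[-11.9,-7.57,-1.62],[0,0,-3.27]],
  [[-11.9,-7.57,-1.62],[0,0,-3.27]],
  [[-11.9,-7.57,-1.62],[0,0,-3.27]],
  [[-11.9,-7.57,-1.62],[0,0,-3.27]],
  [[-11.9,-7.57,-1.62],[0,0,-3.27]],
  [[-11.9,-7.57,-1.62],[0,0,-3.27]],
  [[-11.9,-7.57,-1.62],[0,0,-3.27]],
  [[-11.9,-7.57,-1.62],[0,0,-3.27]],
  [[-11.9,-7.57,-1.62],[0,0,-3.27]],
  [[-11.9,-7.57,-1.62],[0,0,-3.27]],
  [[-11.9,-7.57,-1.62],[0,0,-3.27]],
  [[-11.9,-7.57,-1.62],[0,0,-3.27]],
  [[-11.9,-7.57,-1.62],[0,0,-3.27]],
  [[-11.9,-7.57,-1.62],[0,0,-3.27]],
  [[-11.9,-7.57,-1.62],[0,0,-3.27]],
  [[-11.9,-7.57,-1.62],[0,0,-3.27]],
  [[-11.9,-7.57,-1.62],[0,0,-3.27]],
  [[-11.9,-7.57,-1.62],[0,0,-3.27]],
], fingers=1)

```text
clock: 1.65
tool_pos: [0.4696, 0.2554, 0.2503]
orientation: [[-1.0, -0.001, -0.0], [-0.001, 1.0, 0.0], [0.0, 0.0, -1.0]]
contact_force: [-0.2, 0.2, -0.5]
opening: -0.0002
gripper_force: 0.0
```

```bash
cat > wr.py <<'E'
import numpy as np,cv2,sys
from station import arm
def snap(name):
    o=arm.get_obs(); d=arm.get_image("wrist"); cv2.imwrite(f"pics/{name}.png",d["pixels"])
    np.savez(name+".npz",Rt=o["orientation"],pt=o["tool_pos"],**d); return o
def load(name): return dict(np.load(name+".npz"))
def wproj(d,X):
    T=d["T_tool_cam"]; q=(np.atleast_2d(X)-d["pt"])@d["Rt"]; c=(q-T[:3,3])@T[:3,:3]
    th=np.arctan2(np.hypot(c[:,0],c[:,1]),c[:,2]); ph=np.arctan2(c[:,1],c[:,0]); r=d["fx"]*th
    return np.c_[d["cx"]+r*np.cos(ph),d["cy"]+r*np.sin(ph)]
def wray(d,uv,z):
    a=np.array(uv,float)-[d["cx"],d["cy"]]; th=np.hypot(*a)/d["fx"]; ph=np.arctan2(a[1],a[0])
    v=np.array([np.sin(th)*np.cos(ph),np.sin(th)*np.sin(ph),np.cos(th)]); T=d["T_tool_cam"]
    v=d["Rt"]@T[:3,:3]@v; o=d["pt"]+d["Rt"]@T[:3,3]; return o+v*(z-o[2])/v[2]
if __name__=="__main__": print(snap(sys.argv[1])["tool_pos"])
E
python3 wr.py w1
```

```text
[0.46955615 0.25540849 0.25031657]
```

View pics/w1.png

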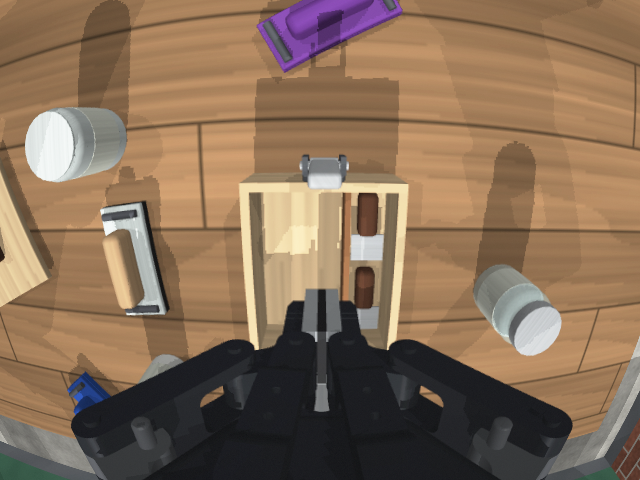

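Wrist view: near rim corners at (240,183) and (407,184), near catch tip around (325,180), sander grip from (117,235) to (133,305). The fingers hide the far end.

```bash
python3 - <<'E'
from wr import *
d=load("w1")
for uv in((240,183),(407,184),(249,348),(391,348)): print(uv,wray(d,uv,.08).round(4))
for a in(1.4,1.5,1.6): print(a,wproj(d,[.5425-.118+.07*np.cos(a),.2555,.099+.07*np.sin(a)]))
print("hinge",wproj(d,[.4245,.2555,.099]))
print("sander plate",[wray(d,uv,.018).round(4).tolist() for uv in((102,210),(143,202),(168,313),(127,316))])
print("grip ends",wray(d,(116,230),.058),wray(d,(132,308),.058))
E
python3 mv.py 90 .47 .2555 .145 .432 .2555 .145 .47 .2555 .145 .47 .2555 .25
```

```text
(240, 183) [0.4438 0.1789 0.08  ]
(407, 184) [0.4446 0.3362 0.08  ]
(249, 348) [0.6251 0.1754 0.08  ]
(391, 348) [0.6249 0.3326 0.08  ]
1.4 [[321.63729031 189.69688607]]
1.5 [[321.64789843 179.92399503]]
1.6 [[321.65665727 169.82842502]]
hinge [[321.50326998 163.30287868]]
sander plate [[0.4798, -0.0203, 0.018], [0.4716, 0.0421, 0.018], [0.6191, 0.055, 0.018], [0.6282, -0.0106, 0.018]]
grip ends [0.4950321  0.02291608 0.058     ] [0.59321921 0.02582631 0.058     ]
[-0.01, 0.01, 3.51] [-0.0, -0.0, 0.0]
[1.26, 0.01, 3.51] [-0.0, -0.0, 0.0]
[-0.01, 0.01, 3.51] [-0.0, -0.0, 0.0]
[-0.01, 0.01, 0.01] [-0.0, -0.0, 0.0]
```

Request:
arm_command([
  [[0,0,1.2],[0,0,0]],
  [[0,0,2.4],[0,0,0]],
  [[0,0,3.5],[0,0,0]],
  [[0,0.05,3.5],[0,0,0]],
  [[0,0.05,3.5],[0,0,0]],
  [[0.3,0.05,3.5],[0,0,0]],
  [[0.6,0.05,3.5],[0,0,0]],
  [[0.85,0.05,3.5],[0,0,0]],
  [[1.1,0.05,3.5],[0,0,0]],
  [[1.3,0.05,3.5],[0,0,0]],
  [[1.3,0.05,3.5],[0,0,0]],
  [[1.3,0.05,3.5],[0,0,0]],
])

```text
clock: 2.7
tool_pos: [0.4308, 0.2564, 0.1459]
orientation: [[-1.0, -0.0, 0.001], [-0.0, 1.0, 0.0], [-0.001, 0.0, -1.0]]
contact_force: [0.5, 0.4, 0.6]
opening: -0.0001
gripper_force: 0.0
```

Request:
arm_command([
  [[-0.5,0,0],[0,0,0]],
  [[-1.2,0,-0.8],[0,0,0]],
  [[-1.2,0,-2],[0,0,0]],
  [[-1.2,0,-3.3],[0,0,0]],
  [[-1.2,0,-3.5],[0,0,0]],
])

```text
clock: 3.12
tool_pos: [0.4704, 0.2577, 0.2567]
orientation: [[-1.0, 0.001, 0.008], [0.001, 1.0, 0.004], [-0.008, 0.004, -1.0]]
contact_force: [0.4, 0.2, 1.7]
opening: 0.0
gripper_force: 0.0
```

```bash
python3 mv.py 94.2 .49 .022 .25
```

```text
[-0.66, -7.86, 0.2] [0.04, 0.08, -0.71]
```

Request:
arm_command([
  [[-2.2,-8.1,0.5],[0,0,-0.71]],
  [[-2.2,-8.1,0.5],[0,0,-0.71]],
  [[-2.2,-8.1,0.5],[0,0,-0.71]],
  [[-2.2,-8.1,0.5],[0,0,-0.71]],
  [[-2.2,-8.1,0.5],[0,0,-0.71]],
  [[-2.2,-8.1,0.5],[0,0,-0.71]],
  [[-2.2,-8.1,0.5],[0,0,-0.71]],
  [[-2.2,-8.1,0.5],[0,0,-0.71]],
  [[-2.2,-8.1,0.5],[0,0,-0.71]],
  [[-2.2,-8.1,0.5],[0,0,-0.71]],
  [[-2.2,-8.1,0.5],[0,0,-0.71]],
  [[-2.2,-8.1,0.5],[0,0,-0.71]],
  [[-2.2,-8.1,0.5],[0,0,-0.71]],
], fingers=-1)

```text
clock: 4.2
tool_pos: [0.5328, 0.0142, 0.2355]
orientation: [[-0.997, -0.076, 0.0], [-0.076, 0.997, 0.0], [-0.0, 0.0, -1.0]]
contact_force: [-0.8, -0.4, -1.0]
opening: 0.0854
gripper_force: 0.0
```

```bash
python3 wr.py w2
```

```text
[0.53280908 0.0142407  0.23550071]
```

View pics/w2.png

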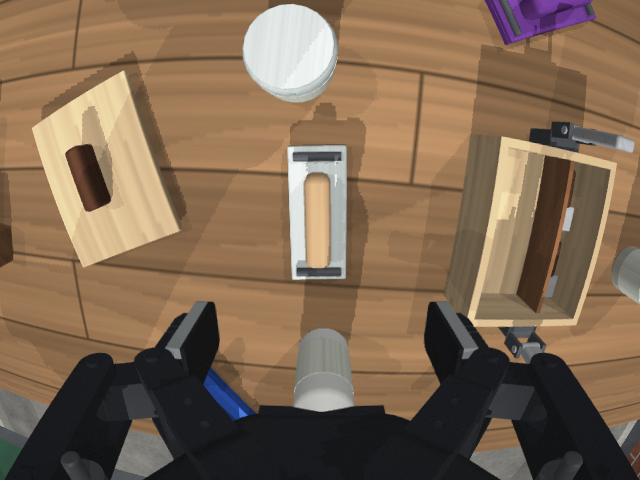

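Wrist view: sander plate corners at (288,147), (345,145), (345,277), (292,279), grip axis from (317,172) to (317,268). The near catch now leans outward.

```bash
python3 - <<'E'
from wr import *
d=load("w2")
P=np.array([wray(d,uv,.018) for uv in((288,147),(345,145),(345,277),(292,279))])
print(P.round(4),P.mean(0))
g=[wray(d,(317,172),.058),wray(d,(317,268),.058)]
print(g,np.mean(g,0),np.degrees(np.arctan2(*(g[1]-g[0])[1::-1])))
print("lid",[wray(d,uv,.02).round(4).tolist() for uv in ((33,127),(126,71),(181,231),(84,266))])
E
python3 mv.py 93.8 .548 .012 .10 .548 .012 .026
```

```text
[[ 0.4794 -0.0245  0.018 ]
 [ 0.4729  0.0344  0.018 ]
 [ 0.6195  0.0478  0.018 ]
 [ 0.6265 -0.0121  0.018 ]] [0.54957344 0.01143632 0.018     ]
[array([0.49890641, 0.00764138, 0.058     ]), array([0.59511734, 0.01462332, 0.058     ])] [0.54701188 0.01113235 0.058     ] 4.150629709912131
lid [[0.4541, -0.3617, 0.02], [0.3963, -0.2151, 0.02], [0.5784, -0.142, 0.02], [0.6357, -0.2876, 0.02]]
[-0.5, -0.11, 4.52] [0.0, 0.0, 0.09]
[-0.5, -0.11, 6.98] [0.0, 0.0, 0.09]
```

Request:
arm_command([
  [[-0.5,-0.13,1.3],[0,0,0]],
  [[-0.5,-0.13,2.5],[0,0,0]],
  [[-0.5,-0.13,3.7],[0,0,0]],
  [[-0.5,-0.13,4.9],[0,0,0]],
  [[-0.5,-0.13,5.8],[0,0,0]],
  [[-0.5,-0.13,6.5],[0,0,0]],
  [[-0.5,-0.13,6.95],[0,0,0]],
  [[-0.5,-0.13,6.95],[0,0,0]],
  [[-0.5,-0.13,6.95],[0,0,0]],
])

```text
clock: 5.0
tool_pos: [0.5477, 0.0108, 0.0265]
orientation: [[-0.997, -0.074, -0.001], [-0.074, 0.997, -0.0], [0.001, 0.0, -1.0]]
contact_force: [0.4, 0.4, 0.7]
opening: 0.0857
gripper_force: 0.0
```

Request:
arm_command([
  [[0,0,0],[0,0,0]],
  [[0,0,0],[0,0,0]],
  [[0,0,0],[0,0,0]],
  [[0,0,0],[0,0,0]],
  [[0,0,0],[0,0,0]],
  [[0,0,0],[0,0,0]],
  [[0,0,0],[0,0,0]],
  [[0,0,0],[0,0,0]],
  [[0,0,0],[0,0,0]],
  [[0,0,0],[0,0,0]],
], fingers=1)

```text
clock: 5.83
tool_pos: [0.5486, 0.0108, 0.0277]
orientation: [[-0.997, -0.074, 0.001], [-0.074, 0.997, 0.001], [-0.001, 0.0, -1.0]]
contact_force: [-1.5, 3.8, 6.4]
opening: 0.0213
gripper_force: 58.5
```

```bash
python3 mv.py 89.3 .548 .012 .20 .5427 .231 .20 .5427 .231 .0365
```

```text
[0.01, 0.04, -5.74] [0.0, 0.01, 0.82]
[-0.35, 7.34, -5.74] [0.0, 0.01, 0.82]
[-0.35, 7.33, -0.29] [0.0, 0.01, 0.82]
```

Request:
arm_command([
  [[0,0,-0.8],[0,0,0]],
  [[0,0,-1.8],[0,0,0]],
  [[0,0,-3],[0,0,0]],
  [[0,0,-4.2],[0,0,0.2]],
  [[0,0.8,-5],[0,0,0.4]],
  [[-0.1,1.9,-5.3],[0,0,0.6]],
  [[-0.35,3,-5.3],[0,0,0.82]],
  [[-0.35,4.2,-5.3],[0,0,0.82]],
  [[-0.35,5.4,-5.3],[0,0,0.82]],
  [[-0.35,6.4,-5.3],[0,0,0.82]],
  [[-0.35,7.1,-5.3],[0,0,0.82]],
  [[-0.35,7.33,-5.3],[0,0,0.82]],
  [[-0.35,7.33,-5],[0,0,0.82]],
  [[-0.35,7.33,-4.2],[0,0,0.82]],
  [[-0.35,7.33,-4],[0,0,0.82]],
  [[-0.35,7.33,-4],[0,0,0.82]],
])

```text
clock: 7.17
tool_pos: [0.5407, 0.2286, 0.1445]
orientation: [[-1.0, 0.013, -0.004], [0.013, 1.0, -0.002], [0.004, -0.002, -1.0]]
contact_force: [-0.3, -0.7, 0.8]
opening: -0.0003
gripper_force: 0.0
```

```bash
python3 wr.py w3;python3 mv.py 89.3 .5427 .231 .0375
```

```text
[0.54071899 0.22856748 0.14453553]
[-0.04, 0.07, 3.61] [-0.01, -0.02, -0.01]
```

View pics/w3.png

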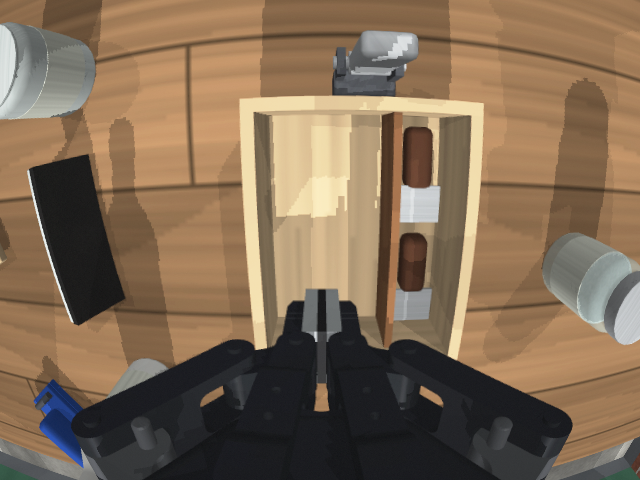

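The sander slipped out of the grip. Its black pad now shows at about (28..125, 155..325), so it is lying on its side or upside down beside its old place. I need its pose from the fixed cameras.

```bash
python3 - <<'E'
from station import arm
import cv2,numpy as np
from h import *
ims={}
for n in("top","scene"):
    d=arm.get_image(n); ims[n]=d["pixels"]; cv2.imwrite(f"pics/{n}1.png",d["pixels"])
def crop(im,x0,y0,w,h,k): 
    c=cv2.resize(im[y0:y0+h,x0:x0+w],None,fx=k,fy=k,interpolation=cv2.INTER_CUBIC)
    for i in range(x0-x0%10+10,x0+w,10): cv2.line(c,((i-x0)*k,0),((i-x0)*k,12 if i%50 else 25),(0,0,255),1)
    for i in range(y0-y0%10+10,y0+h,10): cv2.line(c,(0,(i-y0)*k),(12 if i%50 else 25,(i-y0)*k),(0,0,255),1)
    return c
cv2.imwrite("pics/c3.png",np.hstack([crop(ims["top"],275,200,66,100,6),crop(ims["scene"],300,235,66,100,6)]))
E
```

```text
(no output)
```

View pics/c3.png

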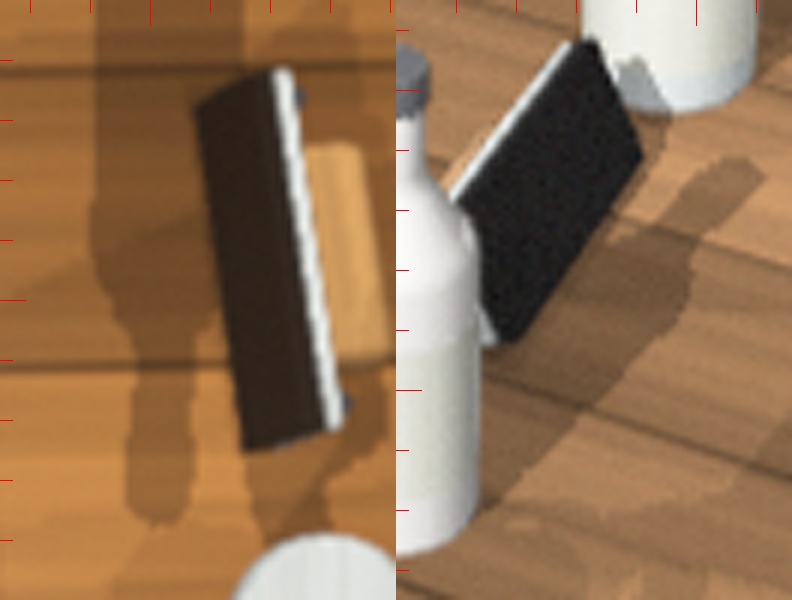

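The sander lies on its side with the pad facing +y, tilted up about 24°, and the grip toward -y. In the top crop its upper plate edge runs from (323.8,211.7) to (332.2,271.3). I'll tip it upright by pushing that edge toward +y with closed fingers.

```bash
python3 - <<'E'
from h import *
a,b=ray("top",(323.8,211.7),.0566),ray("top",(332.2,271.3),.0566); c,d=ray("top",(307.8,218),.0074),ray("top",(315.5,275.3),.0074)
print(a,b,c,d,np.degrees(np.arctan2(*(a-b)[1::-1])),np.degrees(np.arctan2(*(c-d)[1::-1])))
E
python3 mv.py 98 .55 -.09 .2 .55 -.09 .05
```

```text
[ 0.62367201 -0.01851569  0.0566    ] [ 0.47531697 -0.03531706  0.0566    ] [0.6183599  0.02155508 0.0074    ] [0.4711837  0.00510203 0.0074    ] 6.461281294132639 6.378697289639076
[-0.38, -10.66, -1.75] [0.0, 0.0, -1.46]
[-0.38, -10.66, 3.25] [0.0, 0.0, -1.46]
```

Request:
arm_command([
  [[0,-0.5,-1],[0,0,-0.5]],
  [[-0.1,-1.9,-1.5],[0,0,-1.2]],
  [[-0.3,-3.2,-1.5],[0,0,-1.2]],
  [[-0.3,-4.5,-1.5],[0,0,-1.2]],
  [[-0.3,-5.8,-1.5],[0,0,-1.2]],
  [[-0.3,-7.1,-1.5],[0,0,-1.2]],
  [[-0.3,-8.4,-1.5],[0,0,-1.2]],
  [[-0.35,-9.6,-1.5],[0,0,-1.2]],
  [[-0.35,-10.4,-1],[0,0,-1.2]],
  [[-0.35,-10.4,0.3],[0,0,-1.2]],
  [[-0.35,-10.4,1.6],[0,0,-1.2]],
  [[-0.35,-10.4,2.6],[0,0,-1.2]],
  [[-0.35,-10.4,3.2],[0,0,-1.2]],
  [[-0.35,-10.4,3.2],[0,0,-1.2]],
  [[-0.35,-10.4,3.2],[0,0,-1.2]],
])

```text
clock: 8.57
tool_pos: [0.5492, -0.0819, 0.0512]
orientation: [[-0.994, -0.113, -0.001], [-0.113, 0.994, 0.0], [0.001, 0.0, -1.0]]
contact_force: [-0.7, 0.1, 0.2]
opening: 0.0001
gripper_force: 0.0
```

```bash
python3 mv.py 96.4 .549 -.052 .05 .547 .028 .055
```

```text
[-0.11, 0.99, 0.04] [0.0, -0.01, 0.02]
[-0.34, 3.65, -0.13] [0.0, -0.01, 0.02]
```

Request:
arm_command([
  [[0,0.5,0],[0,0,0]],
  [[0,0.9,0],[0,0,0]],
  [[0,1.15,0],[0,0,0]],
  [[0,1.4,-0.03],[0,0,0]],
  [[0,1.65,-0.06],[0,0,0]],
  [[0,1.9,-0.1],[0,0,0]],
  [[0,2.15,-0.13],[0,0,0]],
  [[0,2.4,-0.15],[0,0,0]],
  [[0,2.65,-0.15],[0,0,0]],
  [[0,2.9,-0.15],[0,0,0]],
  [[0,3.1,-0.15],[0,0,0]],
  [[0,3.3,-0.15],[0,0,0]],
  [[0,3.5,-0.15],[0,0,0]],
  [[0,3.65,-0.15],[0,0,0]],
])

```text
clock: 9.73
tool_pos: [0.5366, 0.0279, 0.0553]
orientation: [[-0.994, -0.114, -0.0], [-0.114, 0.994, 0.0], [0.0, 0.0, -1.0]]
contact_force: [0.0, 0.3, -0.1]
opening: -0.0
gripper_force: 0.0
```

Request:
arm_command([
  [[0,-0.5,-1],[0,0,0]],
  [[1,-1,-2.3],[0,0,0]],
  [[1,-1,-3.6],[0,0,0]],
  [[1,-1,-5],[0,0,0]],
  [[1,-1,-5.8],[0,0,0]],
  [[1,-1,-5.8],[0,0,0]],
  [[1,-1,-5.8],[0,0,0]],
], fingers=-1)

```text
clock: 10.32
tool_pos: [0.5115, -0.006, 0.2314]
orientation: [[-0.994, -0.113, 0.004], [-0.113, 0.994, -0.0], [-0.004, -0.001, -1.0]]
contact_force: [-0.3, 0.6, -0.9]
opening: 0.0834
gripper_force: 0.0
```

```bash
python3 wr.py w4; python3 - <<'E'
from station import arm
import cv2,numpy as np
t=arm.get_image("top")["pixels"]; s=arm.get_image("scene")["pixels"]; w=cv2.imread("pics/w4.png")
f=lambda c,k:cv2.resize(c,None,fx=k,fy=k,interpolation=cv2.INTER_CUBIC)
a=f(t[195:295,265:345],3)
b=f(s[235:335,290:370],3)
L=np.vstack([a,b][:2]); 
cv2.imwrite("pics/c4.png",np.hstack([L[:600],np.vstack([w[:400,150:650],np.zeros((200,490,3),np.uint8)])]))
E
```

```text
[ 0.51148263 -0.00597872  0.23140368]
```

View pics/c4.png

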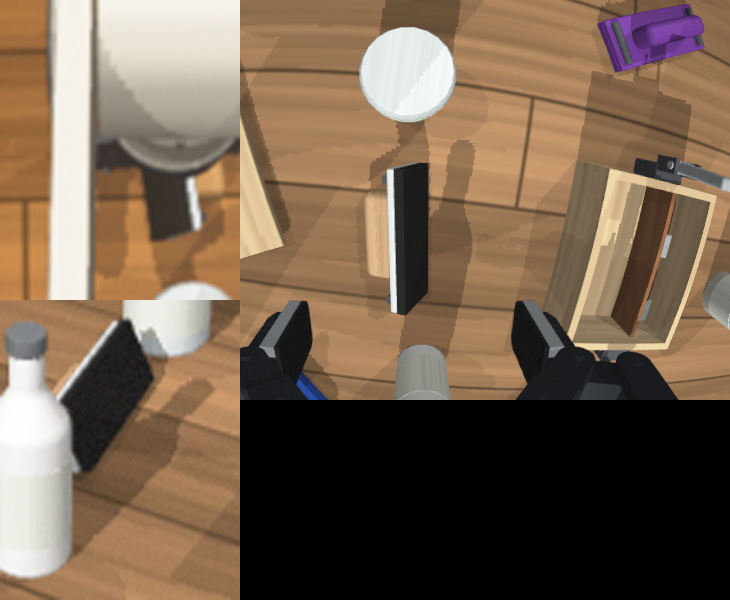

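The sander is still on its side. In w4 its upper plate edge runs from (297,168) to (301,312). I'll check whether it slid.

```bash
python3 - <<'E'
from wr import *
d=load("w4")
for uv,z in(((297,168),.0566),((301,312),.0566),((307,165),.064),((312,314),.064),((339,163),.0074),((339,290),.0074)): print(uv,wray(d,uv,z).round(4))
E
```

```text
(297, 168) [ 0.4765 -0.0328  0.0566]
(301, 312) [ 0.6252 -0.0146  0.0566]
(307, 165) [ 0.4719 -0.0237  0.064 ]
(312, 314) [ 0.6222 -0.0031  0.064 ]
(339, 163) [0.4719 0.0084 0.0074]
(339, 290) [0.6178 0.027  0.0074]
```

```bash
cat > tl.py <<'E'
import sys,numpy as np
from station import arm
from scipy.spatial.transform import Rotation as Ro
def frame(yaw,t):
    y,t=np.radians([yaw,t]); h=np.array([-np.sin(y),np.cos(y),0]); u=np.array([0,0,1.])
    tz=np.sin(t)*h-np.cos(t)*u; ty=np.cos(t)*h+np.sin(t)*u
    return np.c_[np.cross(ty,tz),ty,tz]
def delta(p,D):
    o=arm.get_obs(); R=o["orientation"]
    return (R.T@(np.array(p)-o["tool_pos"])/.03).round(2).tolist(),(np.degrees(Ro.from_matrix(R.T@D).as_rotvec())/6).round(2).tolist()
E
python3 - <<'E'
from tl import *
D=frame(6.9,26); top=np.array([.549,-.0185,.060])
for b in(-.08,.014): print(top+b*D[:,2],*delta(top+b*D[:,2],D))
E
```

```text
[ 0.55321316 -0.05331569  0.13190352] [-1.28, -1.74, 3.2] [-4.33, -0.01, -0.07]
[ 0.5482627  -0.01240725  0.04741688] [-1.28, -0.36, 6.02] [-4.33, -0.01, -0.07]
```

Request:
arm_command([
  [[-0.3,-0.4,0.5],[-1,0,0]],
  [[-0.7,-0.9,1],[-2,0,0]],
  [[-1,-1.3,2],[-3,0,0]],
  [[-1.28,-1.74,2.8],[-4.33,0,-0.07]],
  [[-1.28,-1.74,3.2],[-4.33,0,-0.07]],
  [[-1.28,-1.74,3.2],[-4.33,0,-0.07]],
  [[-1.28,-1.74,3.2],[-4.33,0,-0.07]],
  [[-1.28,-1.74,3.2],[-4.33,0,-0.07]],
  [[-1.28,-1.74,3.2],[-4.33,0,-0.07]],
], fingers=-0.06)

```text
clock: 11.22
tool_pos: [0.5548, -0.0524, 0.1351]
orientation: [[-0.992, -0.112, -0.05], [-0.122, 0.893, 0.433], [-0.004, 0.436, -0.9]]
contact_force: [0.6, -0.5, 0.4]
opening: 0.0453
gripper_force: 0.0
```

```bash
python3 - <<'E'
from tl import *
D=frame(6.9,26); top=np.array([.549,-.0185,.060])
for b in(-.08,.014): print(*delta(top+b*D[:,2],D))
E
```

```text
[0.06, -0.07, 0.08] [-0.02, 0.02, 0.04]
[0.06, -0.06, 3.22] [-0.02, 0.02, 0.04]
```

Request:
arm_command([
  [[0.06,-0.05,0.8],[0,0,0]],
  [[0.06,-0.05,1.6],[0,0,0]],
  [[0.06,-0.05,2.2],[0,0,0]],
  [[0.06,-0.05,2.7],[0,0,0]],
  [[0.06,-0.05,3.0],[0,0,0]],
  [[0.06,-0.05,3.15],[0,0,0]],
  [[0.06,-0.05,3.2],[0,0,0]],
  [[0.06,-0.05,3.2],[0,0,0]],
])

```text
clock: 11.88
tool_pos: [0.5484, -0.0131, 0.0473]
orientation: [[-0.993, -0.11, -0.05], [-0.121, 0.892, 0.435], [-0.003, 0.437, -0.899]]
contact_force: [-0.6, 0.0, 0.7]
opening: 0.0456
gripper_force: 0.0
```

Request:
arm_command([
  [[0,0,0],[0,0,0]],
  [[0,0,0],[0,0,0]],
  [[0,0,0],[0,0,0]],
  [[0,0,0],[0,0,0]],
  [[0,0,0],[0,0,0]],
  [[0,0,0],[0,0,0]],
  [[0,0,0],[0,0,0]],
], fingers=1)

```text
clock: 12.47
tool_pos: [0.5478, -0.0134, 0.0464]
orientation: [[-0.993, -0.109, -0.051], [-0.12, 0.892, 0.435], [-0.002, 0.438, -0.899]]
contact_force: [-0.2, -0.2, 0.1]
opening: -0.0002
gripper_force: 0.0
```

The fingers closed on nothing, so my assumed height is off. I'll triangulate plate corners between the two fixed cameras from the c3 picture, taken when the sander was at nearly the same place.

```bash
python3 - <<'E'
from h import *
def tri(a,b):
    r=least_squares(lambda X:np.r_[proj("top",X)[0]-a,proj("scene",X)[0]-b],[.5,0,.04]); return r.x.round(4),np.abs(r.fun).max().round(2)
print("top pad corner",tri((329.2,272),(333.5,241.7)))
print("top grip corner",tri((332.2,271.3),(328.5,242)))
print("low pad corner x-",tri((315.5,275.3),(341,260.8)))
print("low pad corner x+",tri((307.8,218),(319.8,292.5)))
# check systematic bias with original static points (case rim near/far)
for a,b in(((179.5,205.5),(440.5,311.25)),((244.75,203.75),(375,290.5)),((245.25,286.75),(409.25,250)),((177.5,287.25),(470.5,268))): print("rim",tri(a,b))
from wr import snap
from station import arm
import cv2
snap("w5")
s=arm.get_image("scene")["pixels"];cv2.imwrite("pics/scene2.png",s)
b=cv2.imread("pics/scene1.png")
# compare sander area outside gripper: centroid of black pad
for n in("scene1","scene2"):
    im=cv2.imread(f"pics/{n}.png"); m=(im[235:300,312:345].max(2)<50); ys,xs=np.nonzero(m); print(n,m.sum(),xs.mean()+312,ys.mean()+235)
E
```

```text
top pad corner (array([ 0.4715, -0.0231,  0.0563]), np.float64(2.38))
top grip corner (array([ 0.4744, -0.0329,  0.0536]), np.float64(1.22))
low pad corner x- (array([0.471 , 0.0061, 0.0049]), np.float64(0.45))
low pad corner x+ (array([0.6187, 0.0233, 0.0012]), np.float64(0.7))
rim (array([0.6422, 0.3332, 0.0789]), np.float64(0.35))
rim (array([0.6422, 0.1772, 0.0774]), np.float64(0.98))
rim (array([0.4395, 0.1775, 0.0746]), np.float64(1.57))
rim (array([0.4425, 0.3375, 0.0749]), np.float64(0.6))
scene1 756 325.3108465608466 266.20767195767195
scene2 805 324.872049689441 264.8521739130435
```

```bash
python3 - <<'E'
from wr import *
T=None
for n in("w1","w3","w5"):
    d=load(n); 
    for z in(0,-.02,-.04,-.0187): print(n,z,wproj(d,d["pt"]+d["Rt"]@[0,0,z]).round(1))
im=cv2.imread("pics/w5.png")
c=cv2.imread("pics/w1.png")
for r in range(270,330,4): print(r,c[r,321],c[r,308],c[r,335], im[r,321],im[r,308],im[r,335])
E
```

```text
w1 0 [[321.7 282.3]]
w1 -0.02 [[321.8 299.9]]
w1 -0.04 [[321.9 321.8]]
w1 -0.0187 [[321.8 298.7]]
w3 0 [[321.7 282.3]]
w3 -0.02 [[321.8 299.9]]
w3 -0.04 [[321.9 321.8]]
w3 -0.0187 [[321.8 298.7]]
w5 0 [[322.1 282.1]]
w5 -0.02 [[322.2 299.7]]
w5 -0.04 [[322.4 321.5]]
w5 -0.0187 [[322.2 298.5]]
270 [117 152 176] [138 178 206] [125 160 187] [250 250 248] [177 179 173] [45 47 47]
274 [118 152 177] [139 179 208] [125 161 187] [250 250 248] [173 175 168] [48 48 49]
278 [118 152 177] [139 179 209] [125 161 187] [250 250 248] [170 172 164] [45 47 46]
282 [118 152 178] [139 179 209] [126 161 188] [250 250 248] [166 168 161] [44 46 45]
286 [118 153 177] [141 181 210] [125 161 186] [250 251 248] [163 165 158] [44 47 46]
290 [27 25 26] [115 114 111] [117 115 112] [31 30 29] [123 121 118] [123 121 118]
294 [26 25 25] [117 116 112] [117 116 113] [32 31 31] [124 122 119] [123 122 119]
298 [27 25 25] [117 115 112] [117 115 112] [29 28 28] [123 121 118] [123 122 118]
302 [27 27 27] [117 115 112] [117 115 112] [31 30 30] [123 122 118] [122 121 118]
306 [25 24 24] [117 115 112] [115 113 110] [31 30 30] [124 122 119] [124 122 118]
310 [27 27 26] [116 115 112] [114 113 110] [29 28 28] [123 122 118] [124 122 119]
314 [27 25 26] [117 116 113] [114 112 110] [28 28 28] [124 123 119] [124 122 119]
318 [27 26 25] [116 115 112] [114 113 110] [31 30 30] [124 123 119] [123 121 118]
322 [27 26 25] [115 114 111] [114 112 109] [30 29 30] [123 121 118] [122 121 117]
326 [28 28 27] [115 113 111] [113 112 109] [29 29 29] [124 122 119] [123 121 119]
```

The pictures and the three misses agree: the real fingertips sit well short of the reported TCP. I'll quantify that from the tip's edge at row 288.

```bash
python3 - <<'E'
from wr import *
d=load("w1")
for x in(0,.008,.011):
    for z in(-.01,-.015,-.02,-.025): print(x,z,wproj(d,d["pt"]+d["Rt"]@[x,0,z]).round(1)[0,1],end=" | ")
c=cv2.imread("pics/w1.png"); print([int(v) for v in c[286:292,310].sum(1)],[int(v) for v in c[292,295:350].sum(1)])
for x in(.011,): print([wproj(d,d["pt"]+d["Rt"]@[x,y,-.02]).round(1)[0].tolist() for y in(-.015,.015)])
E
python3 - <<'E'
from tl import *
D=frame(6.9,26); o=arm.get_obs()["tool_pos"]
for b in(-.06,.021): print(*delta(o+b*D[:,2],D))
E
```

```text
0 -0.01 290.7 | 0 -0.015 295.2 | 0 -0.02 299.9 | 0 -0.025 305.0 | 0.008 -0.01 275.2 | 0.008 -0.015 279.4 | 0.008 -0.02 283.9 | 0.008 -0.025 288.5 | 0.011 -0.01 269.3 | 0.011 -0.015 273.4 | 0.011 -0.02 277.7 | 0.011 -0.025 282.2 | [527, 528, 465, 375, 343, 344] [553, 558, 558, 558, 557, 555, 543, 537, 526, 517, 443, 344, 343, 344, 345, 343, 346, 341, 343, 342, 344, 343, 263, 118, 79, 81, 77, 80, 79, 81, 138, 318, 345, 346, 343, 342, 346, 346, 343, 345, 345, 344, 343, 409, 375, 240, 167, 245, 350, 404, 404, 404, 404, 398, 390]
[[287.9, 277.6], [355.6, 277.5]]
[-0.0, -0.0, -2.0] [-0.0, 0.01, 0.01]
[0.0, 0.0, 0.7] [-0.0, 0.01, 0.01]
```

Request:
arm_command([
  [[0,0,-1],[0,0,0]],
  [[0,0,-1.3],[0,0,0]],
  [[0,0,-1.3],[0,0,0]],
  [[0,0,-1.3],[0,0,0]],
  [[0,0,-0.6],[0,0,0]],
  [[0,0,0],[0,0,0]],
  [[0,0,0.4],[0,0,0]],
  [[0,0,0.65],[0,0,0]],
  [[0,0,0.7],[0,0,0]],
  [[0,0,0.7],[0,0,0]],
], fingers=-0.06)

```text
clock: 13.4
tool_pos: [0.5464, -0.0038, 0.027]
orientation: [[-0.993, -0.109, -0.053], [-0.121, 0.892, 0.435], [-0.001, 0.438, -0.899]]
contact_force: [0.0, -0.8, 0.3]
opening: 0.0455
gripper_force: 0.0
```

Request:
arm_command([
  [[0,0,0],[0,0,0]],
  [[0,0,0],[0,0,0]],
  [[0,0,0],[0,0,0]],
  [[0,0,0],[0,0,0]],
  [[0,0,0],[0,0,0]],
  [[0,0,0],[0,0,0]],
  [[0,0,0],[0,0,0]],
], fingers=1)

```text
clock: 13.98
tool_pos: [0.5472, -0.003, 0.0294]
orientation: [[-0.993, -0.109, -0.051], [-0.12, 0.891, 0.438], [-0.003, 0.44, -0.898]]
contact_force: [-1.3, 6.3, 9.9]
opening: 0.0153
gripper_force: 58.5
```

```bash
python3 - <<'E'
from tl import *
print(*delta([.5472,-.003,.06],frame(6.9,26)))
for t in(26,0,-28,-55): print(t,*delta([.567,-.06,.12],frame(6.9,t)))
E
```

```text
[-0.0, 0.45, -0.91] [0.02, 0.02, 0.01]
26 [-0.43, -0.44, -3.57] [0.02, 0.02, 0.01]
0 [-0.43, -0.44, -3.57] [4.36, 0.02, 0.01]
-28 [-0.43, -0.44, -3.57] [9.02, 0.03, -0.0]
-55 [-0.43, -0.44, -3.57] [13.52, 0.03, -0.01]
```

Request:
arm_command([
  [[0,0.2,-0.4],[0,0,0]],
  [[0,0.45,-0.9],[0,0,0]],
  [[-0.1,0.3,-1.7],[0,0,0]],
  [[-0.2,0,-2.6],[0,0,0]],
  [[-0.43,-0.44,-3.4],[0.5,0,0]],
  [[-0.43,-0.44,-3.57],[1.3,0,0]],
  [[-0.43,-0.44,-3.57],[2.3,0,0]],
  [[-0.43,-0.44,-3.57],[3.3,0,0]],
  [[-0.43,-0.44,-3.57],[4.3,0,0]],
  [[-0.43,-0.44,-3.57],[4.36,0,0]],
  [[-0.43,-0.44,-3.57],[4.36,0,0]],
])

```text
clock: 14.9
tool_pos: [0.5663, -0.0596, 0.119]
orientation: [[-0.992, -0.124, 0.002], [-0.124, 0.992, -0.002], [-0.002, -0.002, -1.0]]
contact_force: [-0.6, -0.3, -2.7]
opening: 0.0154
gripper_force: 59.5
```

```bash
python3 - <<'E'
from tl import *
print(arm.get_obs()["joints"].round(1))
for t in(-28,-55): print(t,*delta([.567,-.06,.12],frame(6.9,t)))
E
```

```text
[-6.100e+00  2.060e+01  1.049e+02 -1.000e-01  5.440e+01 -1.031e+02]
-28 [-0.02, -0.02, -0.03] [4.64, 0.03, 0.03]
-55 [-0.02, -0.02, -0.03] [9.14, 0.03, 0.02]
```

Request:
arm_command([
  [[0,0,0],[0.5,0,0]],
  [[0,0,0],[1.4,0,0]],
  [[0,0,0],[2.3,0,0]],
  [[0,0,0],[3.2,0,0]],
  [[0,0,0],[4.1,0,0]],
  [[0,0,0],[5,0,0]],
  [[0,0,0],[5.9,0,0]],
  [[0,0,0],[6.8,0,0]],
  [[0,0,0],[7.7,0,0]],
  [[0,0,0],[8.6,0,0]],
  [[0,0,0],[9.14,0,0]],
  [[0,0,0],[9.14,0,0]],
  [[0,0,0],[9.14,0,0]],
])

```text
clock: 15.98
tool_pos: [0.5659, -0.0615, 0.1167]
orientation: [[-0.993, -0.07, 0.096], [-0.118, 0.571, -0.812], [0.002, -0.818, -0.575]]
contact_force: [-0.1, -0.8, -2.9]
opening: 0.0157
gripper_force: 59.7
```

```bash
python3 - <<'E'
from tl import *
print(arm.get_obs()["joints"].round(1))
for z in(.05,.026): print(*delta([.567,-.06,z],frame(6.9,-55)))
E
```

```text
[ 24.3  35.2 107.2 -55.   72.2 -37.8]
[-0.05, 1.85, 1.24] [0.02, -0.03, 0.01]
[-0.05, 2.5, 1.7] [0.02, -0.03, 0.01]
```

Request:
arm_command([
  [[0,-0.4,-0.3],[0,0,0]],
  [[0,0.4,0.3],[0,0,0]],
  [[0,1,0.7],[0,0,0]],
  [[0,1.5,1.05],[0,0,0]],
  [[0,1.9,1.3],[0,0,0]],
  [[0,2.2,1.5],[0,0,0]],
  [[0,2.4,1.65],[0,0,0]],
  [[0,2.45,1.7],[0,0,0]],
  [[0,2.45,1.7],[0,0,0]],
])

```text
clock: 16.73
tool_pos: [0.5667, -0.0608, 0.0288]
orientation: [[-0.993, -0.068, 0.099], [-0.12, 0.569, -0.813], [-0.001, -0.819, -0.573]]
contact_force: [-1.6, 0.5, -2.5]
opening: 0.0154
gripper_force: 59.7
```

Weight is still on the gripper, so I'll lower it a bit more.

Request:
arm_command([
  [[0,0.07,0.05],[0,0,0]],
  [[0,0.14,0.1],[0,0,0]],
  [[0,0.16,0.11],[0,0,0]],
  [[0,0.16,0.11],[0,0,0]],
])

```text
clock: 17.07
tool_pos: [0.5667, -0.0605, 0.0229]
orientation: [[-0.993, -0.068, 0.1], [-0.121, 0.569, -0.813], [-0.002, -0.819, -0.573]]
contact_force: [-0.3, 0.4, -3.0]
opening: 0.0156
gripper_force: 59.7
```

Request:
arm_command([
  [[0,0.08,0.06],[0,0,0]],
  [[0,0.11,0.08],[0,0,0]],
  [[0,0.11,0.08],[0,0,0]],
])

```text
clock: 17.32
tool_pos: [0.5672, -0.0607, 0.0206]
orientation: [[-0.993, -0.067, 0.101], [-0.121, 0.567, -0.815], [-0.003, -0.821, -0.57]]
contact_force: [-2.0, 3.8, 9.8]
opening: 0.0153
gripper_force: 61.2
```

Request:
arm_command([
  [[0,0,0],[0,0,0]],
  [[0,0,0],[0,0,0]],
  [[0,0,-0.1],[0,0,0]],
  [[0,0,-0.3],[0,0,0]],
  [[0,0,-0.6],[0,0,0]],
  [[0,0,-0.9],[0,0,0]],
  [[0,0,-1.3],[0,0,0]],
  [[0,0,-1.8],[0,0,0]],
  [[0,0,-2.4],[0,0,0]],
  [[0,0,-3],[0,0,0]],
  [[0,0,-3.6],[0,0,0]],
  [[0,0,-3.6],[0,0,0]],
], fingers=0.3)

```text
clock: 18.32
tool_pos: [0.5572, 0.0312, 0.083]
orientation: [[-0.992, -0.066, 0.104], [-0.123, 0.571, -0.812], [-0.006, -0.818, -0.575]]
contact_force: [0.5, -0.6, -0.2]
opening: 0.0301
gripper_force: 0.0
```

```bash
python3 - <<'E'
from tl import *
print(*delta([.51,-.03,.28],frame(4,0)))
E
```

```text
[1.77, -6.43, -2.28] [-9.15, 0.29, 0.45]
```

Request:
arm_command([
  [[0.2,-0.3,-1],[0,0,0]],
  [[0.5,-1,-2],[-1,0,0]],
  [[0.8,-2,-2.3],[-2,0,0]],
  [[1,-3,-2.3],[-3,0,0]],
  [[1.3,-4,-2.3],[-4,0,0.1]],
  [[1.5,-5,-2.3],[-5,0.1,0.2]],
  [[1.77,-6,-2.3],[-6,0.2,0.3]],
  [[1.77,-6.4,-2.3],[-7,0.29,0.45]],
  [[1.77,-6.4,-2.3],[-8,0.29,0.45]],
  [[1.77,-6.4,-2.3],[-9.15,0.29,0.45]],
  [[1.77,-6.4,-2.3],[-9.15,0.29,0.45]],
  [[1.77,-6.4,-2.3],[-9.15,0.29,0.45]],
  [[1.77,-6.4,-2.3],[-9.15,0.29,0.45]],
  [[1.77,-6.4,-2.3],[-9.15,0.29,0.45]],
], fingers=-1)

```text
clock: 19.48
tool_pos: [0.5088, -0.0313, 0.2769]
orientation: [[-0.998, -0.069, -0.004], [-0.069, 0.998, -0.004], [0.005, -0.004, -1.0]]
contact_force: [0.6, 1.0, -0.5]
opening: 0.0856
gripper_force: 0.0
```

```bash
cat > seg.py <<'E'
from wr import *
def plate(name,z=.018,near=None):
    d=load(name); im=cv2.imread(f"pics/{name}.png"); hsv=cv2.cvtColor(im,cv2.COLOR_BGR2HSV)
    m=((hsv[...,1]<40)&(hsv[...,2]>110)).astype(np.uint8); m[330:]=0
    n,l,st,c=cv2.connectedComponentsWithStats(m)
    for i in range(1,n):
        if st[i,4]<300: continue
        k=cv2.findContours((l==i).astype(np.uint8),0,2)[0][0][:,0]
        W=np.array([wray(d,p,z)[:2] for p in k]); r=cv2.minAreaRect((W*1000).astype(np.float32)); print(st[i].tolist(),np.round(r[0],1),np.round(r[1],1),round(r[2],1))
if __name__=="__main__": snap(sys.argv[1]); plate(sys.argv[1])
E
echo ref; python3 -c "
from seg import *; plate('w2')"; python3 seg.py w6; python3 -c "
from tl import *;print(arm.get_obs()['tool_pos'])"
```

```text
ref
[242, 4, 96, 98, 7298] [376.8 -28.4] [106.6  98.4] 50.3
[572, 135, 63, 18, 370] [415.1 371.4] [ 19.7 119.7] 2.4
[287, 145, 60, 135, 4530] [549.5  11.4] [149.5  61.7] 5.0
[612, 247, 28, 57, 908] [610.7 483.4] [110.3  62.7] 27.0
[298, 46, 84, 83, 5454] [382.3 -20.2] [95.8 95.8] 48.6
[274, 178, 58, 119, 3573] [566.3 -49.7] [149.5  62.5] 6.6
[612, 271, 28, 37, 564] [613.6 499.6] [112.4  37.4] 69.5
[ 0.50889646 -0.03103948  0.27691658]
```

The sander is upright again: its plate measures 149.5 × 62.5 mm at (0.566, -0.050), yaw 6.6°. I'll re-grasp it deeper.

```bash
python3 mv.py 96.6 .5655 -.0495 .15 .5655 -.0495 .004
```

```text
[-1.86, -0.73, 4.22] [-0.03, -0.04, -0.44]
[-1.88, -0.72, 9.09] [-0.03, -0.04, -0.44]
```

Request:
arm_command([
  [[-0.8,-0.4,1],[0,0,-0.44]],
  [[-1.5,-0.72,2.2],[0,0,-0.44]],
  [[-1.87,-0.72,3.5],[-0.03,-0.04,-0.44]],
  [[-1.87,-0.72,4.7],[-0.03,-0.04,-0.44]],
  [[-1.87,-0.72,5.9],[-0.03,-0.04,-0.44]],
  [[-1.87,-0.72,7],[-0.03,-0.04,-0.44]],
  [[-1.87,-0.72,7.8],[-0.03,-0.04,-0.44]],
  [[-1.87,-0.72,8.4],[-0.03,-0.04,-0.44]],
  [[-1.87,-0.72,8.8],[-0.03,-0.04,-0.44]],
  [[-1.87,-0.72,9.05],[-0.03,-0.04,-0.44]],
  [[-1.87,-0.72,9.05],[-0.03,-0.04,-0.44]],
  [[-1.87,-0.72,9.05],[-0.03,-0.04,-0.44]],
])

```text
clock: 20.53
tool_pos: [0.5663, -0.0502, 0.0062]
orientation: [[-0.993, -0.114, 0.001], [-0.114, 0.993, 0.001], [-0.001, 0.001, -1.0]]
contact_force: [0.1, 0.2, -0.1]
opening: 0.0856
gripper_force: 0.0
```

Request:
arm_command([
  [[0,0,0],[0,0,0]],
  [[0,0,0],[0,0,0]],
  [[0,0,0],[0,0,0]],
  [[0,0,0],[0,0,0]],
  [[0,0,0],[0,0,0]],
  [[0,0,0],[0,0,0]],
  [[0,0,0],[0,0,0]],
  [[0,0,0],[0,0,0]],
  [[0,0,0],[0,0,0]],
  [[0,0,0],[0,0,0]],
], fingers=1)

```text
clock: 21.37
tool_pos: [0.5662, -0.0509, 0.0064]
orientation: [[-0.994, -0.113, 0.001], [-0.113, 0.994, 0.001], [-0.002, 0.001, -1.0]]
contact_force: [-1.4, -0.3, 6.2]
opening: 0.025
gripper_force: 59.1
```

Request:
arm_command([
  [[0,0,-0.4],[0,0,0]],
  [[0,0,-1],[0,0,0]],
  [[0,0,-1.6],[0,0,0]],
  [[0,0,-2.3],[0,0,0]],
  [[0,0,-3],[0,0,0]],
  [[0,0,-3.8],[0,0,0]],
  [[0,0,-4.5],[0,0,0]],
  [[0,0,-4.8],[0,0,0]],
  [[0,0,-4.8],[0,0,0]],
])

```text
clock: 22.12
tool_pos: [0.567, -0.0511, 0.1522]
orientation: [[-0.994, -0.113, 0.005], [-0.113, 0.994, 0.001], [-0.005, 0.0, -1.0]]
contact_force: [0.3, -0.4, -3.3]
opening: 0.0252
gripper_force: 60.0
```

```bash
python3 mv.py 89.3 .5427 .231 .15 .5427 .231 .06; python3 -c "
from seg import *
snap('w7'); d=load('w7')
im=cv2.imread('pics/w7.png');hsv=cv2.cvtColor(im,cv2.COLOR_BGR2HSV)
m=((hsv[...,1]<40)&(hsv[...,2]>110)).astype(np.uint8); print([s.tolist() for s in cv2.connectedComponentsWithStats(m)[2][1:] if s[4]>300])"
```

```text
[-0.26, 9.44, 0.08] [0.01, 0.05, 1.2]
[-0.24, 9.43, 3.08] [0.01, 0.05, 1.2]
[[333, 0, 125, 61, 3983], [251, 133, 141, 196, 13449], [612, 361, 28, 38, 396], [0, 404, 28, 35, 407], [21, 415, 33, 36, 555], [578, 449, 52, 31, 609]]
```

Request:
arm_command([
  [[0,0.7,0],[0,0,0.1]],
  [[0,1.7,0],[0,0,0.3]],
  [[0,2.8,0],[0,0,0.5]],
  [[-0.1,3.9,0],[0,0,0.7]],
  [[-0.15,5,0],[0,0,0.9]],
  [[-0.2,6.1,0],[0,0,1.1]],
  [[-0.25,7.2,0],[0,0.05,1.2]],
  [[-0.25,8.2,0],[0,0.05,1.2]],
  [[-0.25,9,0],[0,0.05,1.2]],
  [[-0.25,9.43,0.3],[0,0.05,1.2]],
  [[-0.25,9.43,0.8],[0,0.05,1.2]],
  [[-0.25,9.43,1.3],[0,0.05,1.2]],
  [[-0.25,9.43,1.4],[0,0.05,1.2]],
  [[-0.25,9.43,1.4],[0,0.05,1.2]],
])

```text
clock: 23.33
tool_pos: [0.5395, 0.2299, 0.1055]
orientation: [[-1.0, 0.013, -0.009], [0.013, 1.0, -0.001], [0.009, -0.001, -1.0]]
contact_force: [-0.3, -0.3, -2.5]
opening: 0.0249
gripper_force: 60.1
```

```bash
python3 mv.py 89.3 .5427 .231 .017; python3 wr.py w8; cp pics/w8.png pics/v8.png
```

```text
[-0.13, 0.04, 2.95] [-0.01, -0.09, -0.0]
[0.53945656 0.22993549 0.10552902]
```

View pics/v8.png

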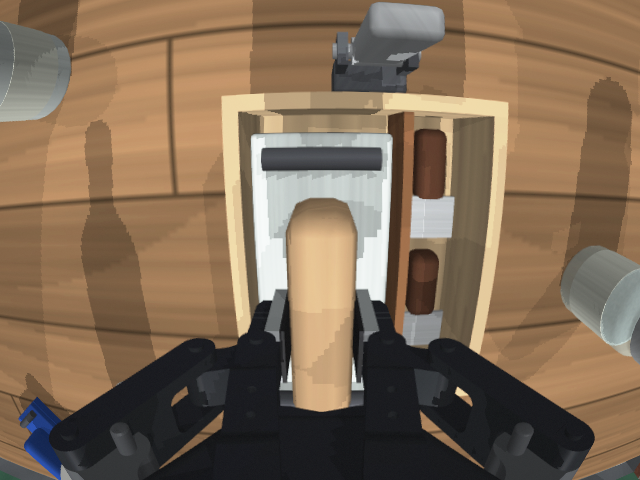

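The sander hangs level over the bay, with plate edges at columns 251 and 391, inner wall edge near 238 and divider near 392. I'll check the lateral fit numerically.

```bash
python3 -c "
from wr import *
d=load('w8')
for n,uv,z in(('wall inner rim',(240,150),.08),('div left',(392,150),.064),('outer L',(222,96),.08),('outer R',(508,103),.08),('inner near rim',(320,112),.08),('plateL',(252,150),.117),('plateR',(391,150),.117),('plate top',(320,134),.117)): print(n,wray(d,uv,z).round(4))"
```

```text
wall inner rim [0.4741 0.187  0.08  ]
div left [0.4761 0.2713 0.064 ]
outer L [0.4441 0.178  0.08  ]
outer R [0.4451 0.337  0.08  ]
inner near rim [0.4551 0.2301 0.08  ]
plateL [0.4728 0.2005 0.117 ]
plateR [0.4735 0.2608 0.117 ]
plate top [0.4667 0.2301 0.117 ]
```

Request:
arm_command([
  [[-0.13,0.04,0.5],[0,-0.09,0]],
  [[-0.13,0.04,1],[0,-0.09,0]],
  [[-0.13,0.04,1.5],[0,-0.09,0]],
  [[-0.13,0.04,2],[0,-0.09,0]],
  [[-0.13,0.04,2.4],[0,-0.09,0]],
  [[-0.13,0.04,2.7],[0,-0.09,0]],
  [[-0.13,0.04,2.85],[0,-0.09,0]],
  [[-0.13,0.04,2.92],[0,-0.09,0]],
  [[-0.13,0.04,2.95],[0,-0.09,0]],
  [[-0.13,0.04,2.95],[0,-0.09,0]],
])

```text
clock: 24.22
tool_pos: [0.5452, 0.2324, 0.02]
orientation: [[-1.0, 0.012, 0.006], [0.012, 1.0, 0.001], [-0.006, 0.001, -1.0]]
contact_force: [-0.7, -0.9, -3.1]
opening: 0.0249
gripper_force: 60.2
```

Request:
arm_command([
  [[0,-0.03,0.04],[0,0,0]],
  [[0,-0.03,0.08],[0,0,0]],
  [[0,-0.03,0.11],[0,0,0]],
  [[0,-0.03,0.11],[0,0,0]],
])

```text
clock: 24.55
tool_pos: [0.5448, 0.2314, 0.0164]
orientation: [[-1.0, 0.012, 0.005], [0.012, 1.0, 0.001], [-0.005, 0.001, -1.0]]
contact_force: [-0.3, 0.0, -2.9]
opening: 0.0247
gripper_force: 60.2
```

Request:
arm_command([
  [[0,0,0.03],[0,0,0]],
  [[0,0,0.06],[0,0,0]],
  [[0,0,0.08],[0,0,0]],
  [[0,0,0.08],[0,0,0]],
])

```text
clock: 24.88
tool_pos: [0.5451, 0.2316, 0.0154]
orientation: [[-1.0, 0.012, 0.005], [0.012, 1.0, 0.001], [-0.005, 0.001, -1.0]]
contact_force: [-3.9, -0.3, 13.4]
opening: 0.0253
gripper_force: 62.3
```

Seated. I'll open partway and retreat upward.

Request:
arm_command([
  [[0,0,-0.02],[0,0,0]],
  [[0,0,-0.02],[0,0,0]],
  [[0,0,-0.02],[0,0,0]],
  [[0,0,-0.4],[0,0,0]],
  [[0,0,-1],[0,0,0]],
  [[0,0,-2],[0,0,0]],
  [[0,0,-3.2],[0,0,0]],
  [[0,0,-4.5],[0,0,0]],
  [[0,0,-5.8],[0,0,0]],
  [[0,0,-6.5],[0,0,0]],
  [[0,0,-6.5],[0,0,0]],
], fingers=0.05)

```text
clock: 25.8
tool_pos: [0.5468, 0.2324, 0.2156]
orientation: [[-1.0, 0.012, 0.014], [0.012, 1.0, 0.005], [-0.014, 0.005, -1.0]]
contact_force: [0.3, -0.6, 0.6]
opening: 0.0407
gripper_force: 0.0
```

```bash
python3 seg.py w9; python3 -c "
from seg import *; plate('w9',.027)"; python3 mv.py 112 .475 -.25 .27
```

```text
[11, 28, 113, 82, 7501] [376.2 -63.9] [182.9  98.9] 78.0
[324, 49, 58, 29, 1218] [408.5 265.6] [28.5 56.1] 0.7
[288, 126, 64, 146, 5222] [547.4 231.5] [ 62.9 152.2] 89.3
[379, 165, 35, 31, 1030] [525.9 309.5] [31.1 35.6] 0.8
[510, 208, 103, 93, 5551] [616.  541.2] [189.7  86.1] 65.4
[376, 251, 33, 29, 834] [618.3 309. ] [31.9 35.5] 1.0
[242, 290, 25, 40, 457] [672.1 155.9] [14.  58.3] 68.3
[376, 290, 26, 40, 482] [673.9 307.7] [60.5 13.9] 21.0
[11, 28, 113, 82, 7501] [378.4 -56.6] [178.4  96.4] 78.0
[324, 49, 58, 29, 1218] [410.  264.8] [27.8 54.7] 0.7
[288, 126, 64, 146, 5222] [545.5 231.5] [ 61.4 148.4] 89.3
[379, 165, 35, 31, 1030] [524.5 307.6] [30.3 34.7] 0.8
[510, 208, 103, 93, 5551] [612.4 533.6] [185.1  84. ] 65.4
[376, 251, 33, 29, 834] [614.7 307.2] [31.1 34.6] 1.0
[242, 290, 25, 40, 457] [667.1 157.8] [13.7 56.9] 68.3
[376, 290, 26, 40, 482] [668.9 305.8] [59.  13.6] 21.0
[2.13, -16.09, -1.99] [0.01, 0.11, -3.79]
```

```bash
python3 mv.py 112 .505 -.257 .28
```

```text
[1.12, -16.3, -2.31] [0.01, 0.11, -3.79]
```

Request:
arm_command([
  [[0,-1,-1.2],[0,0,-0.2]],
  [[0.1,-2.3,-2.3],[0,0.05,-0.4]],
  [[0.2,-3.6,-2.3],[0,0.1,-0.7]],
  [[0.3,-5,-2.3],[0,0.1,-1]],
  [[0.4,-6.4,-2.3],[0,0.1,-1.3]],
  [[0.5,-7.8,-2.3],[0,0.1,-1.6]],
  [[0.6,-9.2,-2.3],[0,0.1,-2]],
  [[0.7,-10.6,-2.3],[0,0.1,-2.3]],
  [[0.8,-12,-2.3],[0,0.1,-2.7]],
  [[0.9,-13.4,-2.3],[0,0.1,-3]],
  [[1,-14.8,-2.3],[0,0.1,-3.4]],
  [[1.12,-15.8,-2.3],[0,0.1,-3.79]],
  [[1.12,-16.3,-2.3],[0,0.1,-3.79]],
  [[1.12,-16.3,-2.3],[0,0.1,-3.79]],
  [[1.12,-16.3,-2.3],[0,0.1,-3.79]],
  [[1.12,-16.3,-2.3],[0,0.1,-3.79]],
  [[1.12,-16.3,-2.3],[0,0.1,-3.79]],
], fingers=-1)

```text
clock: 27.27
tool_pos: [0.5038, -0.256, 0.2768]
orientation: [[-0.927, -0.376, -0.006], [-0.376, 0.927, -0.0], [0.006, 0.002, -1.0]]
contact_force: [0.2, 0.9, 0.6]
opening: 0.0854
gripper_force: 0.0
```

```bash
python3 - <<'E'
from wr import *
o=snap("w10"); d=load("w10"); print(o["tool_pos"],o["orientation"][:,1])
im=cv2.imread("pics/w10.png"); hsv=cv2.cvtColor(im,cv2.COLOR_BGR2HSV)
uv=wproj(d,[[.515,-.258,.02],[.55,-.2,.02],[.47,-.3,.02],[.53,-.34,.02],[.515,-.256,.056],[.40,-.15,0]]); print(uv.round(0).tolist())
for u,v in uv.astype(int): print(im[v,u],hsv[v,u])
def rect(m,z,mn=500):
    n,l,st,c=cv2.connectedComponentsWithStats(m.astype(np.uint8))
    for i in range(1,n):
        if st[i,4]<mn: continue
        k=max(cv2.findContours((l==i).astype(np.uint8),0,2)[0],key=len)[:,0]
        W=np.array([wray(d,p,z)[:2] for p in k]); r=cv2.minAreaRect((W*1000).astype(np.float32)); print(st[i].tolist(),np.round(r[0],1),np.round(r[1],1),round(r[2],1))
print("board");rect((hsv[...,2]>215)&(hsv[...,0]>10)&(hsv[...,1]>40),.02,3000)
print("bar");rect((hsv[...,2]<140)&(hsv[...,1]>120)&(hsv[...,0]<12),.056)
E
```

```text
[ 0.50375791 -0.25601786  0.27684734] [-0.37604799  0.92659789  0.0020652 ]
[[315.0, 203.0], [349.0, 246.0], [296.0, 154.0], [246.0, 189.0], [317.0, 210.0], [432.0, 148.0]]
[ 51  70 108] [ 10 135 108]
[156 202 227] [ 19  80 227]
[167 215 238] [ 20  76 238]
[ 72 103 134] [ 15 118 134]
[ 53  73 113] [ 10 135 113]
[ 85 119 156] [ 14 116 156]
board
[248, 120, 138, 162, 16950] [ 515.9 -256.2] [196.9 157.9] 22.2
bar
[307, 174, 19, 68, 1216] [ 513.7 -257.2] [74.2 19.2] 22.2
```

```bash
python3 mv.py 112.2 .515 -.2567 .15 .515 -.2567 .008
```

```text
[-0.36, -0.17, 4.23] [0.02, -0.05, -0.01]
[-0.38, -0.18, 8.97] [0.02, -0.05, -0.01]
```

Request:
arm_command([
  [[-0.2,-0.1,1],[0,-0.05,0]],
  [[-0.37,-0.17,2.2],[0,-0.05,0]],
  [[-0.37,-0.17,3.5],[0,-0.05,0]],
  [[-0.37,-0.17,4.8],[0,-0.05,0]],
  [[-0.37,-0.17,6],[0,-0.05,0]],
  [[-0.37,-0.17,7],[0,-0.05,0]],
  [[-0.37,-0.17,7.8],[0,-0.05,0]],
  [[-0.37,-0.17,8.4],[0,-0.05,0]],
  [[-0.37,-0.17,8.8],[0,-0.05,0]],
  [[-0.37,-0.17,8.95],[0,-0.05,0]],
  [[-0.37,-0.17,8.95],[0,-0.05,0]],
])

```text
clock: 28.23
tool_pos: [0.5145, -0.2574, 0.0081]
orientation: [[-0.927, -0.376, -0.001], [-0.376, 0.927, 0.002], [0.001, 0.002, -1.0]]
contact_force: [-0.9, -1.3, -0.5]
opening: 0.0853
gripper_force: 0.0
```

Request:
arm_command([
  [[0,0,0],[0,0,0]],
  [[0,0,0],[0,0,0]],
  [[0,0,0],[0,0,0]],
  [[0,0,0],[0,0,0]],
  [[0,0,0],[0,0,0]],
  [[0,0,0],[0,0,0]],
  [[0,0,0],[0,0,0]],
  [[0,0,0],[0,0,0]],
  [[0,0,0],[0,0,0]],
  [[0,0,0],[0,0,0]],
], fingers=1)

```text
clock: 29.07
tool_pos: [0.5149, -0.2584, 0.0095]
orientation: [[-0.927, -0.375, 0.0], [-0.375, 0.927, 0.001], [-0.001, 0.001, -1.0]]
contact_force: [-2.0, 0.9, 6.1]
opening: 0.0207
gripper_force: 60.9
```

Request:
arm_command([
  [[0,0,-0.3],[0,0,0]],
  [[0,0,-0.8],[0,0,0]],
  [[0,0,-1.5],[0,0,0]],
  [[0,0,-2.4],[0,0,0]],
  [[0,0,-3.4],[0,0,0]],
  [[0,0,-4.5],[0,0,0]],
  [[0,0,-5.6],[0,0,0]],
  [[0,0,-6.2],[0,0,0]],
  [[0,0,-6.3],[0,0,0]],
  [[0,0,-6.3],[0,0,0]],
])

```text
clock: 29.9
tool_pos: [0.5149, -0.2586, 0.1987]
orientation: [[-0.927, -0.375, 0.001], [-0.375, 0.927, 0.0], [-0.001, -0.0, -1.0]]
contact_force: [0.1, -0.9, -4.6]
opening: 0.0206
gripper_force: 59.6
```

```bash
python3 mv.py 89.3 .543 .2563 .2
```

```text
[-7.3, 15.56, -0.04] [-0.0, 0.01, 3.79]
```

Request:
arm_command([
  [[-0.2,0.6,-0.3],[0,0,0]],
  [[-0.6,1.5,-0.5],[0,0,0.2]],
  [[-1.1,2.6,-0.5],[0,0,0.5]],
  [[-1.6,3.7,-0.5],[0,0,0.8]],
  [[-2.1,4.8,-0.5],[0,0,1.1]],
  [[-2.6,5.9,-0.5],[0,0,1.4]],
  [[-3.2,7,-0.5],[0,0,1.7]],
  [[-3.8,8.2,-0.5],[0,0,2]],
  [[-4.4,9.4,-0.5],[0,0,2.3]],
  [[-5,10.6,-0.5],[0,0,2.6]],
  [[-5.6,11.8,-0.5],[0,0,2.9]],
  [[-6.2,13,-0.5],[0,0,3.2]],
  [[-6.8,14.2,-0.5],[0,0,3.5]],
  [[-7.2,15.2,-0.4],[0,0,3.74]],
  [[-7.33,15.55,-0.3],[0,0,3.74]],
  [[-7.33,15.55,-0.2],[0,0,3.74]],
  [[-7.33,15.55,-0.2],[0,0,3.74]],
  [[-7.33,15.55,-0.2],[0,0,3.74]],
])

```text
clock: 31.4
tool_pos: [0.5426, 0.2551, 0.2025]
orientation: [[-1.0, 0.007, -0.003], [0.007, 1.0, -0.001], [0.003, -0.001, -1.0]]
contact_force: [0.6, -1.0, -2.8]
opening: 0.0206
gripper_force: 59.9
```

```bash
python3 mv.py 89.6 .5442 .2565 .12 .5442 .2565 .095; python3 - <<'E'
from wr import *
# refine case near corners & catch angles from stored images: near catch tip blob + lid pose now
snap("w11"); d=load("w11"); im=cv2.imread("pics/w11.png"); hsv=cv2.cvtColor(im,cv2.COLOR_BGR2HSV)
g=cv2.cvtColor(im,cv2.COLOR_BGR2GRAY)
uv=wproj(d,[[.4442,.2565-.08,.08],[.4442,.2565+.08,.08]]); print(uv.round(1))
# predicted lid near edge corners
z=d["pt"][2]-.0095+.02; print(wproj(d,[[.4442,.1765,z],[.4442,.3365,z]]).round(1))
E
```

```text
[-0.06, 0.05, 2.75] [-0.01, -0.03, -0.0]
[-0.07, 0.05, 3.58] [-0.01, -0.03, -0.0]
[[221.8 103.9]
 [423.  102.6]]
[[148.2  88.4]
 [497.9  86.4]]
```

Request:
arm_command([
  [[-0.05,0.05,0.4],[0,-0.03,0]],
  [[-0.05,0.05,0.9],[0,-0.03,0]],
  [[-0.05,0.05,1.4],[0,-0.03,0]],
  [[-0.05,0.05,1.9],[0,-0.03,0]],
  [[-0.05,0.05,2.4],[0,-0.03,0]],
  [[-0.05,0.05,2.8],[0,-0.03,0]],
  [[-0.05,0.05,3.1],[0,-0.03,0]],
  [[-0.05,0.05,3.3],[0,-0.03,0]],
  [[-0.05,0.05,3.45],[0,-0.03,0]],
  [[-0.05,0.05,3.5],[0,-0.03,0]],
  [[-0.05,0.05,3.5],[0,-0.03,0]],
])

```text
clock: 32.37
tool_pos: [0.5452, 0.2581, 0.0992]
orientation: [[-1.0, 0.007, 0.003], [0.007, 1.0, 0.001], [-0.003, 0.001, -1.0]]
contact_force: [-1.1, 0.4, -3.9]
opening: 0.0209
gripper_force: 59.9
```

```bash
python3 mv.py 89.6 .5442 .2565 .0825
```

```text
[0.03, -0.05, 0.56] [0.01, 0.03, -0.0]
```

Request:
arm_command([
  [[0.02,-0.04,0.1],[0,0,0]],
  [[0.02,-0.04,0.2],[0,0,0]],
  [[0.02,-0.04,0.3],[0,0,0]],
  [[0.02,-0.04,0.38],[0,0,0]],
  [[0.02,-0.04,0.46],[0,0,0]],
  [[0.02,-0.04,0.52],[0,0,0]],
  [[0.02,-0.04,0.54],[0,0,0]],
  [[0.02,-0.04,0.54],[0,0,0]],
  [[0.02,-0.04,0.54],[0,0,0]],
])

```text
clock: 33.12
tool_pos: [0.5445, 0.257, 0.083]
orientation: [[-1.0, 0.007, 0.003], [0.007, 1.0, 0.001], [-0.003, 0.001, -1.0]]
contact_force: [-0.4, 0.2, -3.1]
opening: 0.0204
gripper_force: 59.9
```

Request:
arm_command([
  [[0,0,0.03],[0,0,0]],
  [[0,0,0.06],[0,0,0]],
  [[0,0,0.07],[0,0,0]],
  [[0,0,0.07],[0,0,0]],
  [[0,0,0.07],[0,0,0]],
])

```text
clock: 33.53
tool_pos: [0.5447, 0.257, 0.0815]
orientation: [[-1.0, 0.007, 0.003], [0.007, 1.0, 0.001], [-0.003, 0.001, -1.0]]
contact_force: [-1.9, -0.8, 6.0]
opening: 0.0207
gripper_force: 61.1
```

Seated at exactly the expected height (0.0815). I'll release and retreat.

Request:
arm_command([
  [[0,0,0],[0,0,0]],
  [[0,0,0],[0,0,0]],
  [[0,0,0],[0,0,0]],
  [[0,0,0],[0,0,0]],
  [[0,0,-0.5],[0,0,0]],
  [[0,0,-1.3],[0,0,0]],
  [[0,0,-2.5],[0,0,0]],
  [[0,0,-3.8],[0,0,0]],
  [[0,0,-5.1],[0,0,0]],
  [[0,0,-5.5],[0,0,0]],
  [[0,0,-5.5],[0,0,0]],
], fingers=0)

```text
clock: 34.45
tool_pos: [0.5463, 0.2578, 0.2504]
orientation: [[-1.0, 0.007, 0.01], [0.007, 1.0, 0.004], [-0.01, 0.004, -1.0]]
contact_force: [-0.8, -0.1, 0.6]
opening: 0.0426
gripper_force: 0.0
```

```bash
python3 - <<'E'
from wr import *
o=snap("w12"); d=load("w12"); print(o["tool_pos"])
im=cv2.imread("pics/w12.png"); hsv=cv2.cvtColor(im,cv2.COLOR_BGR2HSV)
def rect(m,z,mn=500):
    m=m.astype(np.uint8).copy(); n,l,st,c=cv2.connectedComponentsWithStats(m)
    for i in range(1,n):
        if st[i,4]<mn: continue
        k=max(cv2.findContours((l==i).astype(np.uint8),0,2)[0],key=len)[:,0]
        W=np.array([wray(d,p,z)[:2] for p in k]); r=cv2.minAreaRect((W*1000).astype(np.float32)); print(st[i].tolist(),np.round(r[0],1),np.round(r[1],1),round(r[2],1))
print("board");rect((hsv[...,2]>200)&(hsv[...,0]>10)&(hsv[...,1]>40),.092,3000)
print("bar");rect((hsv[...,2]<140)&(hsv[...,1]>120)&(hsv[...,0]<12),.128)
# near catch: bright low-sat blob in the top
m=((hsv[...,1]<40)&(hsv[...,2]>110)); m[250:]=0; m[:,:250]=0;m[:,420:]=0
ys,xs=np.nonzero(m); print("catch px",m.sum(),xs.min(),xs.max(),ys.min(),ys.max(),xs.mean(),ys.mean())
for a in(1.5,1.6,1.7,1.8,1.85): print(a,wproj(d,[.5445-.118+.07*np.cos(a),.257,.099+.07*np.sin(a)]).round(0).tolist())
E
python3 mv.py 89.6 .69 .257 .25
```

```text
[0.54626632 0.25780303 0.25036575]
board
[230, 101, 180, 207, 28996] [546.6 257. ] [158.8 197.6] 89.7
bar
[307, 171, 26, 91, 2168] [543.7 256.9] [20.1 75.9] 90.0
catch px 827 294 344 61 83 318.91777509068925 72.07617896009674
1.5 [[318.0, 70.0]]
1.6 [[318.0, 60.0]]
1.7 [[318.0, 50.0]]
1.8 [[318.0, 41.0]]
1.85 [[318.0, 36.0]]
[-4.83, 0.03, -0.05] [0.03, 0.06, -0.0]
```

Lid sits square: centre (0.5445, 0.257), yaw about 0. Next is the far catch, with closed fingers.

Request:
arm_command([
  [[-1,0,0],[0,0.06,0]],
  [[-2.3,0,0],[0,0.06,0]],
  [[-3.6,0,0],[0,0.06,0]],
  [[-4.8,0,0],[0,0.06,0]],
  [[-5.6,0,0],[0,0.06,0]],
  [[-5.9,0,0.3],[0,0.06,0]],
  [[-5.9,0,1.5],[0,0.06,0]],
  [[-5.9,0,2.7],[0,0.06,0]],
  [[-5.9,0,3.7],[0,0.06,0]],
  [[-5.9,0,4.2],[0,0.06,0]],
  [[-5.9,0,4.2],[0,0.06,0]],
  [[-5.9,0,4.2],[0,0.06,0]],
], fingers=1)

```text
clock: 35.5
tool_pos: [0.7204, 0.2556, 0.1194]
orientation: [[-1.0, 0.007, -0.006], [0.007, 1.0, 0.0], [0.006, 0.0, -1.0]]
contact_force: [-0.5, 0.7, 0.4]
opening: 0.0001
gripper_force: 0.0
```

```bash
python3 mv.py 89.6 .681 .256 .124 .661 .256 .124 .643 .256 .116 .630 .256 .101 .6235 .256 .090
```

```text
[1.31, 0.01, -0.15] [0.0, -0.05, 0.0]
[1.98, 0.0, -0.14] [0.0, -0.05, 0.0]
[2.58, -0.0, 0.13] [0.0, -0.05, 0.0]
[3.01, -0.01, 0.63] [0.0, -0.05, 0.0]
[3.22, -0.01, 1.0] [0.0, -0.05, 0.0]
```

Request:
arm_command([
  [[0.4,0,-0.1],[0,0,0]],
  [[0.8,0,-0.15],[0,0,0]],
  [[1.1,0,-0.15],[0,0,0]],
  [[1.4,0,-0.15],[0,0,0]],
  [[1.7,0,-0.15],[0,0,0]],
  [[2,0,-0.14],[0,0,0]],
  [[2.3,0,0],[0,0,0]],
  [[2.58,0,0.13],[0,0,0]],
  [[2.8,0,0.35],[0,0,0]],
  [[3,0,0.62],[0,0,0]],
  [[3.12,0,0.82],[0,0,0]],
  [[3.22,0,1],[0,0,0]],
  [[3.22,0,1],[0,0,0]],
])

```text
clock: 36.58
tool_pos: [0.6231, 0.2559, 0.0887]
orientation: [[-1.0, 0.007, -0.006], [0.007, 1.0, -0.0], [0.006, -0.0, -1.0]]
contact_force: [-0.1, 0.4, -0.4]
opening: -0.0001
gripper_force: 0.0
```

Request:
arm_command([
  [[0,0,0.06],[0,0,0]],
  [[0,0,0.12],[0,0,0]],
  [[0,0,0.18],[0,0,0]],
  [[0,0,0.18],[0,0,0]],
])

```text
clock: 36.92
tool_pos: [0.6248, 0.2563, 0.0851]
orientation: [[-1.0, 0.007, -0.004], [0.007, 1.0, 0.001], [0.004, 0.001, -1.0]]
contact_force: [0.9, -0.5, -0.5]
opening: -0.0004
gripper_force: 0.0
```

Request:
arm_command([
  [[0,0,0.05],[0,0,0]],
  [[0,0,0.1],[0,0,0]],
  [[0,0,0.12],[0,0,0]],
  [[0,0,0.12],[0,0,0]],
])

```text
clock: 37.25
tool_pos: [0.6246, 0.2563, 0.0816]
orientation: [[-1.0, 0.007, -0.004], [0.007, 1.0, 0.001], [0.004, 0.001, -1.0]]
contact_force: [-0.4, 0.7, -0.2]
opening: 0.0002
gripper_force: 0.0
```

Request:
arm_command([
  [[0,0,0.05],[0,0,0]],
  [[0,0,0.1],[0,0,0]],
  [[0,0,0.1],[0,0,0]],
])

```text
clock: 37.5
tool_pos: [0.6245, 0.2563, 0.0784]
orientation: [[-1.0, 0.007, -0.004], [0.007, 1.0, 0.001], [0.004, 0.001, -1.0]]
contact_force: [-1.1, -0.1, 0.0]
opening: -0.0001
gripper_force: 0.0
```

```bash
cat > ck.py <<'E'
from h import *
from station import arm
import cv2
def chk(names=("scene","top")):
    for c in names:
        im=arm.get_image(c)["pixels"]; hsv=cv2.cvtColor(im,cv2.COLOR_BGR2HSV)
        for n,sg in(("near",-1),("far",1)):
            out=[]
            for a in(0,.1,.2,.4,.6,.8,1,1.2,1.4,1.6,1.7,1.85):
                hit=0;P=[]
                for r in np.linspace(.03,.066,7):
                    for y in(-.007,0,.007):
                        P.append([.5445+sg*(.118-r*np.cos(a)+.006*np.sin(a)),.257+y,.099+r*np.sin(a)+.006*np.cos(a)])
                for u,v in proj(c,P).round().astype(int): 
                    s=hsv[v,u]; hit+=(s[1]<45)&(s[2]>90)
                out.append((a,int(hit)))
            print(c,n,out)
chk()
E
python3 ck.py
```

```text
scene near [(0, 12), (0.1, 10), (0.2, 10), (0.4, 10), (0.6, 12), (0.8, 14), (1, 17), (1.2, 21), (1.4, 21), (1.6, 20), (1.7, 18), (1.85, 18)]
scene far [(0, 14), (0.1, 13), (0.2, 12), (0.4, 9), (0.6, 10), (0.8, 9), (1, 10), (1.2, 6), (1.4, 5), (1.6, 7), (1.7, 6), (1.85, 4)]
top near [(0, 21), (0.1, 21), (0.2, 21), (0.4, 21), (0.6, 21), (0.8, 21), (1, 21), (1.2, 21), (1.4, 21), (1.6, 21), (1.7, 21), (1.85, 21)]
top far [(0, 19), (0.1, 15), (0.2, 17), (0.4, 19), (0.6, 21), (0.8, 21), (1, 20), (1.2, 21), (1.4, 21), (1.6, 20), (1.7, 21), (1.85, 21)]
```

Request:
arm_command([
  [[0,0,-1.2],[0,0,0]],
  [[0,0,-2.5],[0,0,0]],
  [[0,0,-3.8],[0,0,0]],
  [[0,0,-5.1],[0,0,0]],
  [[1,0,-5.7],[0,0,0]],
  [[2.3,0,-5.7],[0,0,0]],
  [[3.6,0,-5.7],[0,0,0]],
  [[4.9,0,-5.7],[0,0,0]],
  [[6.2,0.05,-5.7],[0,0,0]],
  [[7.4,0.05,-5.7],[0,0,0]],
  [[8.3,0.05,-5.7],[0,0,0]],
  [[8.6,0.05,-5.7],[0,0,0]],
  [[8.6,0.05,-5.7],[0,0,0]],
  [[8.6,0.05,-5.7],[0,0,0]],
])

```text
clock: 38.77
tool_pos: [0.368, 0.2599, 0.2511]
orientation: [[-1.0, 0.006, -0.002], [0.006, 1.0, 0.002], [0.002, 0.002, -1.0]]
contact_force: [0.2, 0.6, 0.3]
opening: -0.0003
gripper_force: 0.0
```

```bash
python3 ck.py; python3 mv.py 89.6 .3665 .258 .119
```

```text
scene near [(0, 3), (0.1, 3), (0.2, 7), (0.4, 15), (0.6, 20), (0.8, 14), (1, 17), (1.2, 21), (1.4, 21), (1.6, 20), (1.7, 18), (1.85, 18)]
scene far [(0, 21), (0.1, 19), (0.2, 14), (0.4, 8), (0.6, 7), (0.8, 4), (1, 4), (1.2, 3), (1.4, 4), (1.6, 3), (1.7, 3), (1.85, 4)]
top near [(0, 0), (0.1, 0), (0.2, 0), (0.4, 0), (0.6, 0), (0.8, 0), (1, 2), (1.2, 9), (1.4, 21), (1.6, 20), (1.7, 0), (1.85, 0)]
top far [(0, 21), (0.1, 21), (0.2, 20), (0.4, 14), (0.6, 15), (0.8, 15), (1, 15), (1.2, 21), (1.4, 0), (1.6, 0), (1.7, 0), (1.85, 0)]
[0.06, -0.07, 4.4] [0.01, -0.02, -0.0]
```

Request:
arm_command([
  [[0.06,-0.06,1.2],[0,0,0]],
  [[0.06,-0.06,2.5],[0,0,0]],
  [[0.06,-0.06,3.6],[0,0,0]],
  [[0.06,-0.06,4.3],[0,0,0]],
  [[0.06,-0.06,4.4],[0,0,0]],
  [[0.06,-0.06,4.4],[0,0,0]],
])

```text
clock: 39.37
tool_pos: [0.3651, 0.2573, 0.1175]
orientation: [[-1.0, 0.008, -0.006], [0.008, 1.0, -0.001], [0.006, -0.001, -1.0]]
contact_force: [0.6, 0.5, 0.5]
opening: 0.0001
gripper_force: 0.0
```

```bash
python3 mv.py 89.6 .408 .258 .122 .428 .258 .124 .446 .258 .116 .459 .258 .099 .4655 .258 .079
```

```text
[-1.43, 0.03, -0.16] [-0.01, -0.06, -0.01]
[-2.09, 0.04, -0.23] [-0.01, -0.06, -0.01]
[-2.7, 0.04, 0.03] [-0.01, -0.06, -0.01]
[-3.13, 0.05, 0.6] [-0.01, -0.06, -0.01]
[-3.35, 0.05, 1.26] [-0.01, -0.06, -0.01]
```

Request:
arm_command([
  [[-0.4,0.03,-0.1],[0,0,0]],
  [[-0.8,0.03,-0.16],[0,0,0]],
  [[-1.1,0.03,-0.16],[0,0,0]],
  [[-1.4,0.03,-0.16],[0,0,0]],
  [[-1.75,0.03,-0.2],[0,0,0]],
  [[-2.1,0.03,-0.23],[0,0,0]],
  [[-2.4,0.03,-0.1],[0,0,0]],
  [[-2.7,0.03,0.03],[0,0,0]],
  [[-2.9,0.03,0.3],[0,0,0]],
  [[-3.13,0.05,0.6],[0,0,0]],
  [[-3.25,0.05,0.85],[0,0,0]],
  [[-3.35,0.05,1.05],[0,0,0]],
  [[-3.35,0.05,1.2],[0,0,0]],
  [[-3.35,0.05,1.25],[0,0,0]],
  [[-3.35,0.05,1.25],[0,0,0]],
])

```text
clock: 40.62
tool_pos: [0.4646, 0.2585, 0.0801]
orientation: [[-1.0, 0.007, -0.005], [0.007, 1.0, 0.0], [0.005, 0.0, -1.0]]
contact_force: [-0.7, -0.5, 0.0]
opening: -0.0
gripper_force: 0.0
```

Request:
arm_command([
  [[0,0,0.05],[0,0,0]],
  [[0,0,0.1],[0,0,0]],
  [[0,0,0.1],[0,0,0]],
])

```text
clock: 40.87
tool_pos: [0.4653, 0.2587, 0.0779]
orientation: [[-1.0, 0.007, -0.003], [0.007, 1.0, 0.001], [0.003, 0.001, -1.0]]
contact_force: [-0.8, -0.7, 0.5]
opening: -0.0004
gripper_force: 0.0
```

Request:
arm_command([
  [[0,0,0.03],[0,0,0]],
  [[0,0,0.06],[0,0,0]],
  [[0,0,0.06],[0,0,0]],
])

```text
clock: 41.12
tool_pos: [0.4654, 0.2588, 0.0761]
orientation: [[-1.0, 0.007, -0.003], [0.007, 1.0, 0.001], [0.003, 0.001, -1.0]]
contact_force: [0.0, -0.2, 0.6]
opening: -0.0002
gripper_force: 0.2
```

Still no firm contact, so I'll keep pressing gently.

Request:
arm_command([
  [[0,0,0.03],[0,0,0]],
  [[0,0,0.06],[0,0,0]],
  [[0,0,0.06],[0,0,0]],
])

```text
clock: 41.37
tool_pos: [0.4655, 0.2589, 0.0753]
orientation: [[-1.0, 0.007, -0.003], [0.007, 1.0, 0.001], [0.003, 0.001, -1.0]]
contact_force: [-3.7, -2.3, 14.9]
opening: -0.0001
gripper_force: 7.1
```

Request:
arm_command([
  [[0,0,0.03],[0,0,0]],
  [[0,0,0.06],[0,0,0]],
  [[0,0,0.06],[0,0,0]],
])

```text
clock: 41.62
tool_pos: [0.4657, 0.2589, 0.0751]
orientation: [[-1.0, 0.007, -0.003], [0.007, 1.0, 0.002], [0.003, 0.001, -1.0]]
contact_force: [-7.9, -5.7, 32.8]
opening: -0.0002
gripper_force: 16.4
```

Contact at TCP 0.0753, so the near catch is flat. The far one only got to 0.078, so I'll go back and press it the last 3 mm.

Request:
arm_command([
  [[0,0,-1],[0,0,0]],
  [[0,0,-2.3],[0,0,0]],
  [[0,0,-3.5],[0,0,0]],
  [[-1,0,-4],[0,0,0]],
  [[-2.3,0,-4],[0,0,0]],
  [[-3.6,0,-4],[0,0,0]],
  [[-4.6,0,-4],[0,0,0]],
  [[-5.1,0,-3.5],[0,0,0]],
  [[-5.1,0,-2.3],[0,0,0]],
  [[-5.1,0,-1.2],[0,0,0]],
  [[-5.1,0,-0.6],[0,0,0]],
  [[-5.1,0,-0.4],[0,0,0]],
  [[-5.1,0,-0.4],[0,0,0]],
])

```text
clock: 42.7
tool_pos: [0.617, 0.2571, 0.0819]
orientation: [[-1.0, 0.007, -0.007], [0.007, 1.0, -0.0], [0.007, -0.0, -1.0]]
contact_force: [0.7, -0.4, 0.7]
opening: 0.0
gripper_force: 0.0
```

```bash
python3 mv.py 89.6 .62 .256 .079 .62 .256 .0755
```

```text
[-0.1, -0.03, 0.1] [-0.0, -0.07, -0.0]
[-0.1, -0.03, 0.21] [-0.0, -0.07, -0.0]
```

Request:
arm_command([
  [[0,0,0.05],[0,0,0]],
  [[0,0,0.1],[0,0,0]],
  [[0,0,0.15],[0,0,0]],
  [[0,0,0.15],[0,0,0]],
])

```text
clock: 43.03
tool_pos: [0.6189, 0.2579, 0.0804]
orientation: [[-1.0, 0.007, -0.002], [0.007, 1.0, 0.002], [0.002, 0.002, -1.0]]
contact_force: [0.3, 0.8, -0.0]
opening: -0.0003
gripper_force: 0.0
```

Request:
arm_command([
  [[0,0,0.03],[0,0,0]],
  [[0,0,0.05],[0,0,0]],
  [[0,0,0.05],[0,0,0]],
])

```text
clock: 43.28
tool_pos: [0.6185, 0.2577, 0.0782]
orientation: [[-1.0, 0.007, -0.003], [0.007, 1.0, 0.001], [0.003, 0.001, -1.0]]
contact_force: [1.6, -0.1, 0.7]
opening: 0.0
gripper_force: 0.4
```

Request:
arm_command([
  [[0,0,0.03],[0,0,0]],
  [[0,0,0.06],[0,0,0]],
  [[0,0,0.06],[0,0,0]],
])

```text
clock: 43.53
tool_pos: [0.6182, 0.2576, 0.0759]
orientation: [[-1.0, 0.007, -0.004], [0.007, 1.0, 0.001], [0.004, 0.001, -1.0]]
contact_force: [-0.7, 0.2, 0.5]
opening: -0.0
gripper_force: 0.1
```

Request:
arm_command([
  [[0,0,0.02],[0,0,0]],
  [[0,0,0.04],[0,0,0]],
  [[0,0,0.04],[0,0,0]],
])

```text
clock: 43.78
tool_pos: [0.6183, 0.2576, 0.0755]
orientation: [[-1.0, 0.007, -0.004], [0.007, 1.0, 0.001], [0.004, 0.001, -1.0]]
contact_force: [-3.2, -0.9, 7.7]
opening: -0.0001
gripper_force: 3.4
```

Firm contact: the far catch is flat. I'll retreat and check.

Request:
arm_command([
  [[0,0,0.02],[0,0,0]],
  [[0,0,0.02],[0,0,0]],
  [[0,0,-1],[0,0,0]],
  [[0,0,-2.3],[0,0,0]],
  [[0,0,-3.6],[0,0,0]],
  [[0,0,-5],[0,0,0]],
  [[2,-1,-6],[0,0,0]],
  [[3,-2,-6],[0,0,0]],
  [[4,-3,-6],[0,0,0]],
  [[5,-4,-6],[0,0,0]],
  [[6,-5,-6],[0,0,0]],
  [[6,-5,-6],[0,0,0]],
  [[6,-5,-6],[0,0,0]],
])

```text
clock: 44.87
tool_pos: [0.4333, 0.1055, 0.2551]
orientation: [[-1.0, 0.008, -0.006], [0.008, 1.0, -0.001], [0.006, -0.001, -1.0]]
contact_force: [0.8, -0.9, -0.4]
opening: 0.0002
gripper_force: 0.0
```

```bash
python3 ck.py; python3 - <<'E'
from station import arm
import cv2,numpy as np
a=cv2.imread("pics/scene0.png"); b=arm.get_image("scene")["pixels"]
for n,(x,y,w,h) in dict(bottle=(284,243,30,84),can=(330,206,32,45),jar=(500,300,42,60),mallet=(138,202,75,45)).items(): print(n,np.abs(a[y:y+h,x:x+w].astype(int)-b[y:y+h,x:x+w]).mean().round(1))
E
```

```text
scene near [(0, 15), (0.1, 16), (0.2, 16), (0.4, 16), (0.6, 8), (0.8, 0), (1, 0), (1.2, 0), (1.4, 0), (1.6, 0), (1.7, 0), (1.85, 0)]
scene far [(0, 20), (0.1, 14), (0.2, 10), (0.4, 7), (0.6, 4), (0.8, 4), (1, 3), (1.2, 3), (1.4, 2), (1.6, 3), (1.7, 2), (1.85, 3)]
top near [(0, 21), (0.1, 21), (0.2, 21), (0.4, 21), (0.6, 18), (0.8, 15), (1, 15), (1.2, 14), (1.4, 16), (1.6, 20), (1.7, 9), (1.85, 5)]
top far [(0, 21), (0.1, 21), (0.2, 17), (0.4, 14), (0.6, 15), (0.8, 15), (1, 15), (1.2, 21), (1.4, 0), (1.6, 0), (1.7, 0), (1.85, 0)]
bottle 3.6
can 3.8
jar 4.3
mallet 4.2
```

```bash
python3 -c "
from station import arm
print(arm.hand_in())"
```

```text
the job is handed in; nothing more can be done
None
```

The job is handed in: sander flat in the wide bay, lid fully down, both catches pressed flat, bystanders unmoved; but the sander slipped and fell on its side on the bench during my first lift, and I righted it before putting it away.

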